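Put the muddled desk things back on their own pads

ROBOT

A 7-joint arm with a two-finger parallel gripper is mounted at the origin on the work surface. World frame = base frame: x ahead of the robot, y to its left, z up, the work surface at z = 0. Lengths are in m, angles in rad, forces in N, time in s.
With the tool pointing down it reaches from about 0.425 to 0.975 m from the base axis. Payload 16.7 kg.
Tool frame: the origin (TCP) lies midway between the tips of the shut fingers; the grasp point (between the pads) lies 19 mm behind it; z points along the fingers, y is the direction in which the jaws open and shut (so a half turn about z gives the same grasp; the last joint's range is limited). The gripper opens to 85 mm and grips with 20 to 120 N. Pads are 22 mm wide; open, the fingers measure 114 mm over their backs; the gripper's body (76 mm by 85 mm) begins 54 mm behind the grasp point. The pads swing forward as they close: fully open they stand 13 mm farther back than shut.
Start: joints at [1.194, 0.426, 0.074, 1.606, -0.034, 1.111, -0.067], TCP at [0.152, -0.658, 0.231] pointing down, gripper open.
Joint ranges: [-2.85, 2.85], [-0.5, 2.14], [-1.23, 1.37], [0.21, 2.46], [-1.02, 4.16], [0.16, 2.05], [-2.73, 2.73]. Speed limits (rad/s): [1.89, 1.89, 2.39, 2.39, 3.01, 3.01, 3.01].

INTERFACE

Orientations are given as a rotation vector (axis times angle).
In Python, from plant import robot gives the robot as it stands. The module is installed in compiled form; this text tells all that it offers.
- The arm moves only by the tool drive_tool, never from a script. Its argument "deltas" is a list of rows, each a list of 3 entries, a list of its own where there are three numbers: the turn, a rotation vector about the tool's x, y, z in units of 6 degrees (1.0 is 6 degrees), then the shift along the tool's x, y, z in units of 40 mm (1.0 is 40 mm), then the finger opening in mm, from 0 to 85.4. A call has exactly 10 rows; each row shifts and turns the pose as measured when the row begins, along the tool's axes as they then stand; what a row does not reach is not made up. A row lasts 1/8 s, in which the tool goes at most 62.5 mm and 10.7 degrees, less where a joint would pass 70% of its speed; a pose out of reach is approached as far as the arm can. A call is refused whole if a number of a shift passes 1 or a number of a turn 1, either way. A call with a gripper value outside its range is refused whole. The fingers move at their own pace and stop on an object; "newtons" is the grip in N (left out, the last holds). Time passes only in rows, so rows that do not move let the fingers close, or fill a call up. It gives the time, the measured TCP pose, the force and the opening at its end, in the units of the state.
- robot.get_state(): the state, without advancing time (a new reading comes with each control period).
- robot.get_image(name): name is "scene" or "top" or "wrist"; returns the picture (400x640x3 uint8, blue, green, red); there is no depth.
- robot.camera_model(name): a dict with "fx", "fy", "cx", "cy" (pixels), "rvec" (rotation vector, rad) and "tvec" (3), from world to camera coordinates, as OpenCV has them. Camera axes: x right, y down, z forward; pixel columns grow to the right and rows downward; lengths in m; the calibration is good to about 2 mm. A picture is of the moment at which its call begins: read the wrist's pose just before it. camera_model takes no time and is no camera call; for the wrist camera it gives the pose at the moment of the call.
- robot.job_done(): hands the job in, once; it reports no verdict.
The state is a dict: "time_s": time; "joint_pos": joint angles; "joint_vel": joint speeds; "joint_torque": joint torques, N m; "position": TCP position; "ee_rot": TCP orientation; "force": force on the tool from outside, world axes, zero at the start; "moment": the same for the moment, N m; "width": opening from 0.0 (shut) to 1.0 (fully open).
Only numpy, scipy, OpenCV 4.12 (cv2) and the standard library are available. Lean on these libraries where they do the work, as an engineer would, in place of code of your own. Each camera call takes 0.05 s, during which the arm holds its last target.

TASK

The desk things were put back on the wrong cork pads. Move the pen pot to the round pad, the square memo box to the square pad (its sides in line with the pad's) and the stapler to the long pad (lying along it), each standing upright in the middle of its pad; the empty mouse mat may serve as a parking spot meanwhile, and in the end the computer mouse lies in the middle of it, wheel side up. Leave the mug standing where it is.

Things in the scene. Friction and masses are not known exactly. Their poses are not given: they have to be found in the camera images.
- pot_center (a point): Pen pot: empty plain aluminium cylinder, open at the top, outside diameter 60 mm, height 85 mm, wall 3 mm. This point is on its axis, half-way up (42.5 mm above its underside); z is up along the axis. It starts on the square pad. Nominally 0.14 kg.
- stapler_center (a point): Stapler: 130 mm long (its x), 34 mm wide (its y), 50 mm high, dark steel base and black top arm (32 mm wide, from 22 to 46 mm above its underside). This point is at its middle, 25 mm above its underside; z is up. It starts lying on the round pad, overhanging it. Nominally 0.22 kg. Either end may point either way.
- memo_center (a point): Memo box: solid square wooden block 60 x 60 mm with white note paper in its top, 45 mm high (paper to 49 mm). This point is at its centre, 22.5 mm above its underside; x and y along its sides, z up. It starts on the long pad. Nominally 0.2 kg.
- mouse_center (a point): Cordless computer mouse: grey plastic, 100 mm long (its x, wheel end at +x), 58 mm wide (its y), 35 mm high, rounded edges. This point is at its centre, 17.5 mm above its underside; z up. It starts on the bare desk. Nominally 0.1 kg. It may point any way in the end.
- round_pad: Round cork pad, diameter 94 mm, 4 mm thick, fixed to the desk. Origin at the centre of its underside, z up. Home of the pen pot.
- square_pad: Square cork pad, 94 x 94 mm, 4 mm thick, fixed to the desk. Origin at the centre of its underside; x and y along its sides. Home of the memo box.
- long_pad: Oblong cork pad, 160 mm (its x) by 66 mm (its y), 4 mm thick, fixed to the desk. Origin at the centre of its underside. Home of the stapler.
- mouse_mat: Dark grey oblong mouse mat, 150 mm (its x) by 120 mm (its y), 3 mm thick, fixed to the desk, empty at the start: the free spot. Origin at the centre of its underside. Home of the mouse in the end.
- mug_center (a point): White mug, diameter 78 mm, 90 mm high, with a handle at its +y side, standing near the far edge of the working area; not to be moved. This point is on its axis, 45 mm above its underside. Other small low things (eraser, marker, memory stick, flat note block, calculator; 9 to 15 mm high) lie fixed on the bare desk between the pads and are no part of the job.
There are look-alikes about, which are no part of the job. What is shaped like the part that bears memo_center but blue or purple is not meant.

How it is judged:
At the end, for the whole second after the job is handed in: Pot on round pad, memo box on square pad, stapler on long pad, mouse on mat: each centred within 15 mm, resting on it (at most 6 mm high), upright within 0.1 rad, still; stapler along its pad within 0.2 rad, memo box sides within 0.2 rad of its pad's (any quarter turn) (horizontal distance between pot_center and round_pad below 0.015 m and height (world z) of pot_center below 0.0525 m and angle between each of pot_center, memo_center, stapler_center, mouse_center's own z axis and vertical below 0.1 rad and linear speed of each of pot, memo, stapler, mouse below 0.02 m/s and angular speed of each of pot, memo, stapler, mouse below 0.2 rad/s and horizontal distance between memo_center and square_pad below 0.015 m and height (world z) of memo_center below 0.0325 m and horizontal distance between stapler_center and long_pad below 0.015 m and height (world z) of stapler_center below 0.035 m and horizontal distance between mouse_center and mouse_mat below 0.015 m and height (world z) of mouse_center below 0.0265 m and angle between the x axis of stapler_center and the x axis of long_pad, either way round below 0.2 rad and (angle between the x axis of memo_center and the x axis of square_pad, either way round below 0.2 rad or angle between the x axis of memo_center and the y axis of square_pad, either way round below 0.2 rad)); the robot touches nothing.
It fails at once if the mug is pushed more than 15 mm or tipped (distance of mug_center from where it was at the start of the episode above 0.015 m or angle between mug_center's own z axis and vertical above 0.2 rad).
It also fails if it takes over 128 s, if anything falls off the work surface, if the arm or the gripper's body presses on something with over 40 N, if the wrist force passes 120 N, or if a joint passes its speed limit or range.

## Working session

There is one attempt and no reset: what is moved stays moved. The work goes in short steps, Python scripts to look and compute and a tool call to move; the robot and the scene stay as the last step left them, time stands still between calls to the robot, and variables do not carry over. Pictures are saved under pics/ and viewed, and the job is handed in when it is done.

Besides the shell and the picture viewer there is one more tool, called after "Call:" by a JSON object that holds its "op" and its "data", one argument or row to a line. drive_tool: Moves the arm, as the interface text tells. Its arguments: {"type":"object","properties":{"deltas":{"type":"array","items":{"type":"array"}},"newtons":{"type":"number"}},"required":["deltas"]}

```bash
mkdir -p pics; ls; python3 - <<'E'
from plant import robot
import cv2,numpy as np
s=robot.get_state();print(s['time_s'],s['position'],s['ee_rot'],s['width'])
for n in("scene","top","wrist"):
    cm=robot.camera_model(n);print(n,cm)
    cv2.imwrite(f'pics/a_{n}.png',robot.get_image(n))
E
```

```text
pics
0.0 [ 0.15167179 -0.65731454  0.23060938] [-3.12016855e+00 -3.55275866e-01  3.60251494e-04] 1.0005843642486598
scene {'fx': 377.2721215769021, 'fy': 377.2721215769021, 'cx': 316.15598609436694, 'cy': 203.32484268736607, 'rvec': array([ 2.36607607,  1.03765674, -0.29495375]), 'tvec': array([-0.40092727, -0.32996935,  1.14710222])}
top {'fx': 367.0528026840431, 'fy': 367.0528026840431, 'cx': 319.1228752573573, 'cy': 203.5201570852518, 'rvec': array([-2.19274104,  2.24112338, -0.07711943]), 'tvec': array([0.00167303, 0.55015145, 0.88255687])}
wrist {'fx': 298.1168550399981, 'fy': 298.1168550399981, 'cx': 315.90482246454206, 'cy': 193.72551652871238, 'rvec': array([-2.25482489,  1.79460532,  0.28753745]), 'tvec': array([-0.67268068, -0.04028788,  0.38098479])}
```

View pics/a_top.png

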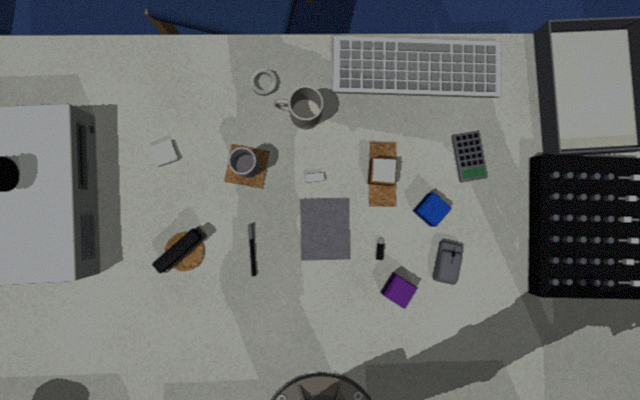

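View pics/a_scene.png

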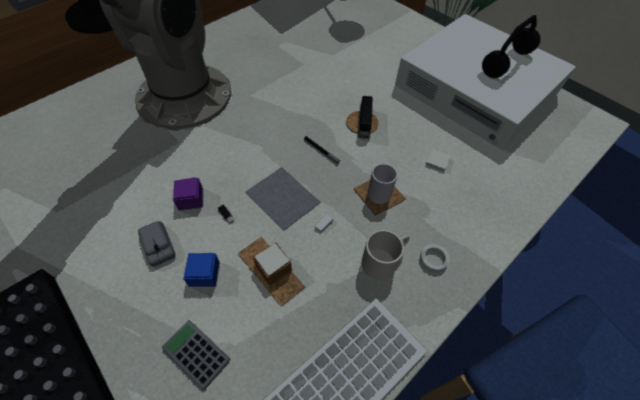

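View pics/a_wrist.png

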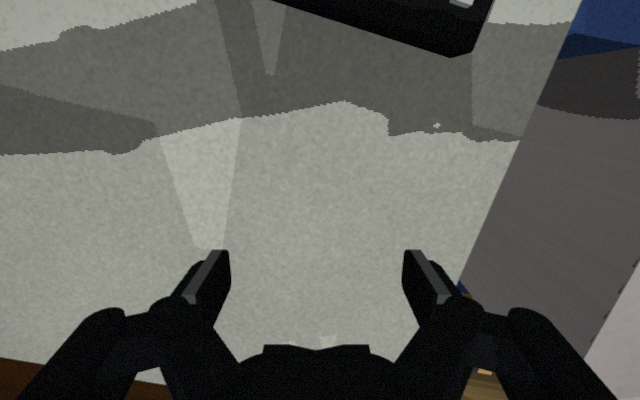

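Top view: pot (243,160) is on the square pad, stapler (180,250) on the round pad, and the wood/white memo box (383,170) on the long pad. The mouse is at (448,262), the mat at (325,228), the mug at (307,106). Three blocks could be the memo box: the one at (383,170) is wooden with white paper and so the one meant; the blue (433,208) and purple (400,290) ones are look-alikes. I'll confirm with an enlarged crop.

```bash
cat > h.py <<'E'
from plant import robot
import cv2,numpy as np
from scipy.spatial.transform import Rotation as R
def ray(cm,px,z):
    px=np.atleast_2d(np.asarray(px,float))
    M=R.from_rotvec(cm['rvec']).as_matrix();c=-M.T@cm['tvec']
    d=np.c_[(px[:,0]-cm['cx'])/cm['fx'],(px[:,1]-cm['cy'])/cm['fy'],np.ones(len(px))]@M
    t=(z-c[2])/d[:,2]
    return c+d*t[:,None]
def proj(cm,P):
    return cv2.projectPoints(np.atleast_2d(np.asarray(P,float)),cm['rvec'],cm['tvec'],np.array([[cm['fx'],0,cm['cx']],[0,cm['fy'],cm['cy']],[0,0,1.]]),None)[0][:,0]
def crop(im,x,y,w,h,k,name):
    cv2.imwrite('pics/'+name,cv2.resize(im[y:y+h,x:x+w],None,fx=k,fy=k,interpolation=cv2.INTER_CUBIC))
E
python3 - <<'E'
from h import *
im=cv2.imread('pics/a_top.png')
crop(im,140,90,170,190,3,'c1.png')
crop(im,290,130,190,185,3,'c2.png')
E
```

```text
(no output)
```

View pics/c1.png

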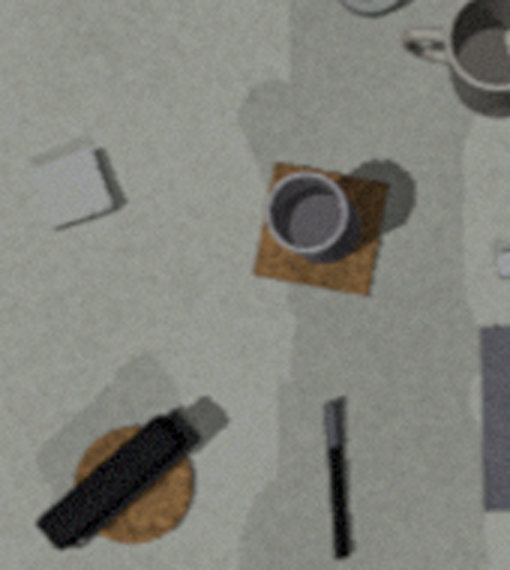

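View pics/c2.png

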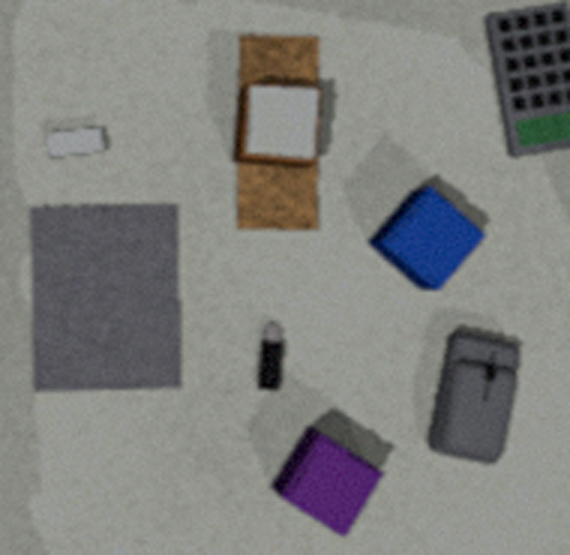

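The crops confirm it: the box at c2 (283,120) is wood with a white paper top, and the other two blocks are plain blue and purple. Next I measure with masks.

```bash
cat > m.py <<'E'
from h import *
im=cv2.imread('pics/a_top.png');cm=robot.camera_model('top')
M=R.from_rotvec(cm['rvec']).as_matrix();print('cam',-M.T@cm['tvec'])
up=lambda P,x0,y0:(np.array(P,float)+.5)/3-.5+[x0,y0]
def quad(n,P,o,z):
    q=ray(cm,up(P,*o),z)[:,:2];e=np.roll(q,-1,0)-q
    print(n,'c',q.mean(0).round(4),'sides',np.linalg.norm(e,axis=1).round(3),'ang',np.degrees(np.arctan2(e[:,1],e[:,0])).round(1))
quad('sq',[(275,163),(390,184),(369,295),(254,273)],(140,90),.004)
quad('long',[(240,36),(318,36),(318,229),(238,228)],(290,130),.004)
quad('mat',[(30,205),(179,204),(181,387),(35,389)],(290,130),.003)
quad('memo',[(248,85),(318,85),(316,158),(245,157)],(290,130),.053)
quad('round',[(77,484),(136,425),(195,484),(136,543)],(140,90),.004)
quad('pot',[(267,214),(308,173),(349,214),(308,255)],(140,90),.089)
hsv=cv2.cvtColor(im,cv2.COLOR_BGR2HSV)
def comp(mask,box,n,z):
    m=np.zeros_like(mask);x,y,w,h=box;m[y:y+h,x:x+w]=mask[y:y+h,x:x+w]
    c=max(cv2.findContours(m,cv2.RETR_EXTERNAL,cv2.CHAIN_APPROX_NONE)[0],key=cv2.contourArea)[:,0]
    g=ray(cm,c,z)[:,:2].astype(np.float32);r=cv2.minAreaRect(g);b=cv2.boxPoints(r);e=np.diff(b,axis=0)
    print(n,np.round(r[0],4),np.round(r[1],3),np.degrees(np.arctan2(e[:,1],e[:,0])).round(1),'n',len(c),'box',cv2.boundingRect(c))
g=im.max(2)
comp((g<30).astype(np.uint8),(145,215,65,65),'stapler',.046)
comp((g<110).astype(np.uint8),(425,230,45,60),'mouse',.018)
cork=((hsv[...,1]>90)&(hsv[...,0]<25)&(g>50)).astype(np.uint8)
comp(cork,(360,130,45,90),'long',.004);comp(cork,(215,135,60,60),'sq',.004)
print([ (p,im[p[1],p[0]].tolist()) for p in [(180,250),(448,262),(448,290),(185,235),(165,225)]])
E
python3 m.py
```

```text
cam [0.5227545  0.02425048 0.89873005]
sq c [0.6454 0.1627] sides [0.094 0.092 0.094 0.091] ang [-101.4  168.3   78.   -11.5]
long c [ 0.6204 -0.1684] sides [0.065 0.159 0.066 0.158] ang [-90.8 178.3  88.1  -2.1]
mat c [ 0.4894 -0.0239] sides [0.122 0.149 0.119 0.149] ang [-90.8 179.2  89.2   0.4]
memo c [ 0.6234 -0.1606] sides [0.055 0.057 0.055 0.056] ang [-90.9 176.8  88.1  -3.9]
round c [0.4432 0.3137] sides [0.066 0.067 0.066 0.067] ang [ -45.7 -136.3  134.1   43.7]
pot c [0.6447 0.1596] sides [0.042 0.043 0.042 0.042] ang [ -45.5 -136.3  134.3   43.7]
stapler [0.4497 0.3139] [0.034 0.13 ] [-50.3  39.7 129.7] n 124 box (154, 228, 50, 44)
mouse [ 0.4042 -0.3187] [0.064 0.106] [-13.3  76.7 166.7] n 123 box (432, 238, 32, 47)
long [ 0.6212 -0.166 ] [0.067 0.156] [ -1.7  88.3 178.3] n 223 box (368, 142, 28, 64)
sq [0.6454 0.1636] [0.092 0.092] [-11.  79. 169.] n 173 box (225, 148, 44, 40)
[((180, 250), [18, 12, 10]), ((448, 262), [90, 85, 84]), ((448, 290), [149, 154, 152]), ((185, 235), [19, 24, 25]), ((165, 225), [144, 150, 149])]
```

Sizes match the known dimensions: square pad 93 mm, long pad 66x158, mat 120x149, memo paper 55x56, stapler 34x130. The plan is pot to mat, memo to square pad, stapler to long pad, pot to round pad, mouse to mat.

```bash
cat > go.py <<'E'
import sys
from h import *
# usage: go.py x y z yaw_deg
x,y,z,yaw=map(float,sys.argv[1:5])
s=robot.get_state();M=R.from_rotvec(s['ee_rot']).as_matrix()
cur=np.degrees(np.arctan2(M[1,0],M[0,0]))
d=np.array([x,y,z])-s['position']
dt=M.T@d/.04
dy=(yaw-cur+180)%360-180
g=np.radians(yaw);d2=np.array([np.cos(g)*d[0]+np.sin(g)*d[1],np.sin(g)*d[0]-np.cos(g)*d[1],-d[2]])/.04
print('t',round(s['time_s'],2),'pos',s['position'].round(4),'yaw',round(cur,1),'tilt',np.degrees(np.arccos(-M[2,2])).round(2),'axis',(M[:,2]).round(3),'F',s['force'].round(1),'w',round(s['width']*85.4,1))
print('shift now-frame',dt.round(2),'| after turn',d2.round(2),'| turn z units',round(-dy/6,2),'j',s['joint_pos'].round(2))
E
python3 go.py 0.645 0.160 0.20 60
```

```text
t 0.15 pos [ 0.1517 -0.6574  0.2308] yaw 13.0 tilt 0.06 axis [-0.     0.001 -1.   ] F [-0.4  0.6 -0.3] w 85.3
shift now-frame [ 16.61 -17.14   0.78] | after turn [23.86  0.46  0.77] | turn z units -7.83 j [ 1.19  0.43  0.07  1.61 -0.03  1.11 -0.07]
```

Call:
{"op": "drive_tool", "data": {
  "deltas": [
    [[0, 0, -0.98], [0.3, -0.3, 0], 85],
    [[0, 0, -0.98], [0.4, -0.4, 0], 85],
    [[0, 0, -0.98], [0.5, -0.4, 0], 85],
    [[0, 0, -0.98], [0.6, -0.3, 0], 85],
    [[0, 0, -0.98], [0.8, -0.2, 0], 85],
    [[0, 0, -0.98], [0.8, 0, 0], 85],
    [[0, 0, -0.98], [0.9, 0, 0], 85],
    [[0, 0, -0.98], [0.9, 0, 0], 85],
    [[0, 0, 0], [1, 0, 0], 85],
    [[0, 0, 0], [1, 0, 0], 85]
  ],
  "newtons": 40
}}

```text
time_s: 1.4
position: [0.3262, -0.392, 0.2286]
ee_rot: [-2.69, -1.613, 0.001]
force: [0.9, -1.2, 0.2]
width: 0.993
```

```bash
python3 go.py 0.645 0.160 0.20 60
```

```text
t 1.4 pos [ 0.3262 -0.392   0.2286] yaw 61.9 tilt 0.27 axis [-0.003  0.004 -1.   ] F [ 0.9 -1.2  0.2] w 84.8
shift now-frame [15.93  0.53  0.74] | after turn [15.94  0.    0.72] | turn z units 0.31 j [ 0.96  0.17 -0.23  1.96  0.05  1.02  0.22]
```

Call:
{"op": "drive_tool", "data": {
  "deltas": [
    [[0, 0, 0], [1, 0.03, 0], 85],
    [[0, 0, 0], [1, 0.03, 0], 85],
    [[0, 0, 0], [1, 0.03, 0], 85],
    [[0, 0, 0], [1, 0.03, 0], 85],
    [[0, 0, 0], [1, 0.03, 0], 85],
    [[0, 0, 0], [1, 0.03, 0], 85],
    [[0, 0, 0], [1, 0.03, 0], 85],
    [[0, 0, 0], [1, 0.03, 0], 85],
    [[0, 0, 0], [1, 0.03, 0], 85],
    [[0, 0, 0], [1, 0.03, 0], 85]
  ]
}}

```text
time_s: 2.65
position: [0.5238, -0.0187, 0.2295]
ee_rot: [-2.668, -1.656, 0.004]
force: [-0.2, -0.8, 0.0]
width: 0.995
```

```bash
python3 go.py 0.645 0.160 0.20 62
```

```text
t 2.65 pos [ 0.5238 -0.0187  0.2295] yaw 63.6 tilt 0.15 axis [-0.003 -0.    -1.   ] F [-0.2 -0.8  0. ] w 85.0
shift now-frame [5.35 0.73 0.73] | after turn [5.37 0.58 0.74] | turn z units 0.27 j [ 0.39  0.23 -0.55  1.91  0.14  1.04 -0.67]
```

Call:
{"op": "drive_tool", "data": {
  "deltas": [
    [[0, 0, 0], [1, 0.15, 0], 85],
    [[0, 0, 0], [1, 0.15, 0], 85],
    [[0, 0, 0], [1, 0.15, 0.1], 85],
    [[0, 0, 0], [0.9, 0.15, 0.1], 85],
    [[0, 0, 0], [0.7, 0.1, 0.1], 85],
    [[0, 0, 0], [0.4, 0, 0.1], 85],
    [[0, 0, 0], [0.1, 0, 0.1], 85],
    [[0, 0, 0], [0, 0, 0], 85],
    [[0, 0, 0], [0, 0, 0], 85],
    [[0, 0, 0], [0, 0, 0], 85]
  ]
}}

```text
time_s: 3.9
position: [0.6359, 0.1659, 0.2085]
ee_rot: [2.652, 1.685, -0.006]
force: [0.8, 0.3, 0.7]
width: 0.998
```

```bash
python3 go.py 0.645 0.160 0.038 62; python3 - <<'E'
from h import *
cm=robot.camera_model('wrist');im=robot.get_image('wrist')
p=proj(cm,[[.6447,.1596,.089],[.6454,.163,.004]]);print(p.round(0))
for q in p: cv2.circle(im,tuple(int(v) for v in q),3,(0,0,255),-1)
cv2.imwrite('pics/w1.png',im)
E
```

```text
t 3.9 pos [0.6359 0.1659 0.2085] yaw 64.9 tilt 0.22 axis [-0.003 -0.002 -1.   ] F [0.8 0.3 0.7] w 85.2
shift now-frame [-0.02  0.28  4.26] | after turn [-0.02  0.27  4.26] | turn z units 0.48 j [ 0.07  0.48 -0.57  1.64  0.28  1.11 -1.02]
[[329. 190.]
 [325. 166.]]
```

View pics/w1.png

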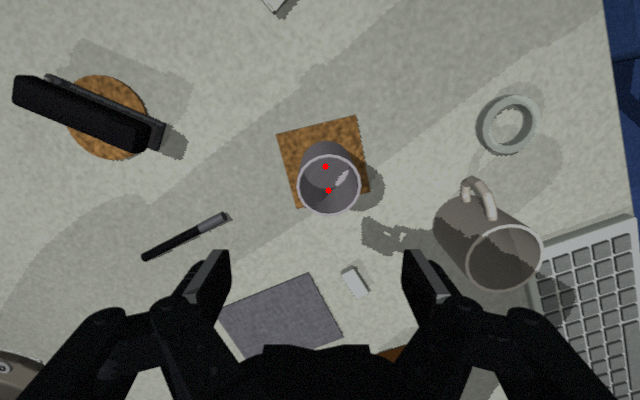

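The wrist view shows the pot rim at about (329,185) against the predicted (329,190), so they agree. The mug at (500,245) is clear of the gripper. I'll refine the pot position, then descend.

```bash
python3 - <<'E'
from h import *
cm=robot.camera_model('wrist')
print(ray(cm,[(329,185),(297,184),(361,184),(329,153),(329,216)],.089).round(4))
q=ray(cm,[(277,133),(356,115),(370,191),(296,208)],.004);print(q.mean(0).round(4))
q=ray(cm,[(65,118),(147,118),(106,75),(106,160)],.004);print(q.round(4))
M=R.from_rotvec(cm['rvec']).as_matrix();print('cam',-M.T@cm['tvec'])
E
```

```text
[[0.647  0.1642 0.089 ]
 [0.6208 0.1775 0.089 ]
 [0.6739 0.1526 0.089 ]
 [0.6592 0.1911 0.089 ]
 [0.6343 0.1362 0.089 ]]
[0.646  0.1663 0.004 ]
[[0.4014 0.339  0.004 ]
 [0.4856 0.2994 0.004 ]
 [0.4719 0.356  0.004 ]
 [0.4133 0.2801 0.004 ]]
cam [0.66982193 0.23959076 0.35116226]
```

Call:
{"op": "drive_tool", "data": {
  "deltas": [
    [[0, 0, 0], [0, 0.14, 0.3], 85],
    [[0, 0, 0], [0, 0.13, 0.6], 85],
    [[0, 0, 0], [0, 0, 0.7], 85],
    [[0, 0, 0], [0, 0, 0.7], 85],
    [[0, 0, 0], [0, 0, 0.7], 85],
    [[0, 0, 0], [0, 0, 0.6], 85],
    [[0, 0, 0], [0, 0, 0.4], 85],
    [[0, 0, 0], [0, 0, 0.15], 85],
    [[0, 0, 0], [0, 0, 0], 55],
    [[0, 0, 0], [0, 0, 0], 50]
  ]
}}

```text
time_s: 5.2
position: [0.6475, 0.1568, 0.0341]
ee_rot: [2.654, 1.679, -0.006]
force: [-0.9, 0.4, -0.9]
width: 0.702
```

```bash
python3 go.py 0.646 0.162 0.038 65
```

```text
t 5.2 pos [0.6475 0.1568 0.0341] yaw 64.7 tilt 0.23 axis [-0.003 -0.003 -1.   ] F [-0.9  0.4 -0.9] w 60.0
shift now-frame [ 0.1  -0.09 -0.1 ] | after turn [ 0.1  -0.09 -0.1 ] | turn z units -0.06 j [ 0.02  0.68 -0.49  1.73  0.41  0.84 -1.11]
```

Call:
{"op": "drive_tool", "data": {
  "deltas": [
    [[0, 0, 0], [0, 0, 0], 50],
    [[0, 0, 0], [0, 0, -0.6], 50],
    [[0, 0, 0], [0, 0, -0.8], 50],
    [[0, 0, 0], [-0.6, -0.2, -0.3], 50],
    [[0, 0, 0], [-0.9, -0.25, 0], 50],
    [[0, 0, 0], [-1, -0.3, 0], 50],
    [[0, 0, 0], [-1, -0.3, 0], 50],
    [[0, 0, 0], [-0.9, -0.25, 0], 50],
    [[0, 0, 0], [-0.8, -0.2, 0], 50],
    [[0, 0, 0], [-0.4, -0.1, 0], 50]
  ]
}}

```text
time_s: 6.45
position: [0.4948, -0.0204, 0.1204]
ee_rot: [2.644, 1.677, 0.017]
force: [0.1, 0.6, -1.3]
width: 0.705
```

```bash
python3 go.py 0.489 -0.024 0.034 65
```

```text
t 6.45 pos [ 0.4948 -0.0204  0.1204] yaw 64.8 tilt 0.87 axis [ 0.015 -0.003 -1.   ] F [ 0.1  0.6 -1.3] w 60.2
shift now-frame [-0.15 -0.12  2.16] | after turn [-0.14 -0.09  2.16] | turn z units -0.03 j [ 0.41  0.32 -0.58  2.09  0.25  0.79 -0.77]
```

Call:
{"op": "drive_tool", "data": {
  "deltas": [
    [[0, 0, 0], [-0.08, -0.06, 0.4], 50],
    [[0, 0, 0], [-0.06, -0.05, 0.6], 50],
    [[0, 0, 0], [0, 0, 0.5], 50],
    [[0, 0, 0], [0, 0, 0.4], 50],
    [[0, 0, 0], [0, 0, 0.15], 50],
    [[0, 0, 0], [0, 0, 0], 50],
    [[0, 0, 0], [0, 0, 0], 50],
    [[0, 0, 0], [0, 0, 0], 50],
    [[0, 0, 0], [0, 0, 0], 50],
    [[0, 0, 0], [0, 0, 0], 50]
  ]
}}

```text
time_s: 7.7
position: [0.4939, -0.0208, 0.0375]
ee_rot: [2.639, 1.679, 0.027]
force: [0.6, 0.5, -1.5]
width: 0.706
```

```bash
python3 go.py 0.489 -0.024 0.034 65
```

```text
t 7.7 pos [ 0.4939 -0.0208  0.0375] yaw 64.9 tilt 1.27 axis [ 0.022 -0.002 -1.   ] F [ 0.6  0.5 -1.5] w 60.3
shift now-frame [-0.13 -0.08  0.08] | after turn [-0.12 -0.08  0.09] | turn z units -0.01 j [ 0.33  0.45 -0.5   2.15  0.38  0.61 -0.88]
```

```bash
cat >> go.py <<'E'
v=np.cross(M[:,2],[0,0,-1]);print('tilt fix turn units xy',(np.degrees(M.T@v)/6).round(2)[:2])
E
python3 go.py 0.489 -0.024 0.033 65|tail -1
```

```text
tilt fix turn units xy [ 0.2  -0.07]
```

Call:
{"op": "drive_tool", "data": {
  "deltas": [
    [[0.19, -0.09, 0], [0, 0, 0.08], 50],
    [[0, 0, 0], [0, 0, 0.03], 50],
    [[0, 0, 0], [0, 0, 0], 50],
    [[0, 0, 0], [0, 0, 0], 70],
    [[0, 0, 0], [0, 0, 0], 85],
    [[0, 0, 0], [0, 0, 0], 85],
    [[0, 0, 0], [0, 0, -0.3], 85],
    [[0, 0, 0], [0, 0, -0.7], 85],
    [[0, 0, 0], [0, 0, -1], 85],
    [[0, 0, 0], [0, 0, -1], 85]
  ]
}}

```text
time_s: 8.95
position: [0.4926, -0.02, 0.1562]
ee_rot: [-2.648, -1.686, 0.009]
force: [0.8, -0.3, 0.5]
width: 0.996
```

```bash
python3 go.py 0.622 -0.163 0.15 86.5; python3 - <<'E'
from h import *
im=robot.get_image('top');cv2.imwrite('pics/t2.png',im)
E
```

```text
t 8.95 pos [ 0.4926 -0.02    0.1562] yaw 65.0 tilt 0.34 axis [-0.006 -0.001 -1.   ] F [ 0.8 -0.3  0.5] w 85.0
shift now-frame [-1.87  4.44  0.14] | after turn [-3.37  3.45  0.15] | turn z units -3.59 j [ 0.44  0.28 -0.6   2.05  0.2   0.88 -0.72]
tilt fix turn units xy [-0.05  0.03]
```

View pics/t2.png

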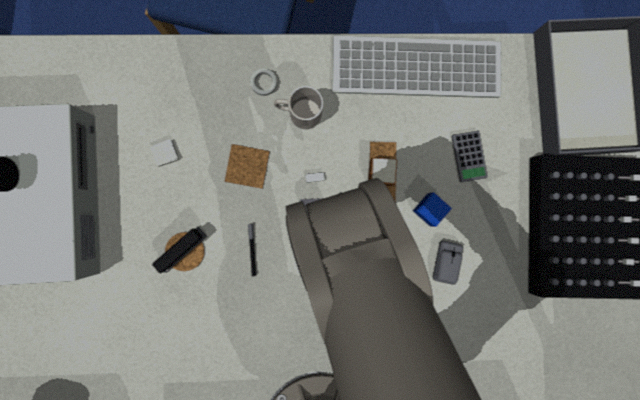

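The arm hides the pot, and the square pad at (246,166) is free with its full outline visible. Moving over the memo box.

Call:
{"op": "drive_tool", "data": {
  "deltas": [
    [[0, 0, -0.9], [0, 0, -0.5], 85],
    [[0, 0, -0.9], [0, 0, -0.4], 85],
    [[0, 0, -0.9], [0, 0, 0], 85],
    [[0, 0, -0.9], [-0.3, 0.3, 0], 85],
    [[0, 0, 0], [-0.6, 0.6, 0], 85],
    [[0, 0, 0], [-0.8, 0.8, 0], 85],
    [[0, 0, 0], [-0.8, 0.8, 0], 85],
    [[0, 0, 0], [-0.6, 0.6, 0], 85],
    [[0, 0, 0], [-0.2, 0.3, 0], 85],
    [[0, 0, 0], [0, 0, 0], 85]
  ]
}}

```text
time_s: 10.25
position: [0.6269, -0.1609, 0.21]
ee_rot: [2.262, 2.167, 0.006]
force: [-0.2, 0.5, 0.3]
width: 0.994
```

```bash
python3 go.py 0.622 -0.163 0.015 86.5; python3 - <<'E'
from h import *
cm=robot.camera_model('wrist');im=robot.get_image('wrist')
np.save('cm_w2.npy',cm,allow_pickle=True)
cv2.imwrite('pics/w2.png',im)
p=proj(cm,[[.6234,-.1606,.053]]);print(p)
E
```

```text
t 10.25 pos [ 0.6269 -0.1609  0.21  ] yaw 87.5 tilt 0.56 axis [ 0.009 -0.004 -1.   ] F [-0.2  0.5  0.3] w 84.9
shift now-frame [-0.04 -0.17  4.87] | after turn [-0.06 -0.12  4.88] | turn z units 0.17 j [ 0.58  0.45 -0.58  1.67  0.28  1.09 -0.12]
tilt fix turn units xy [0.09 0.03]
[[311.71193219 177.77687965]]
```

View pics/w2.png

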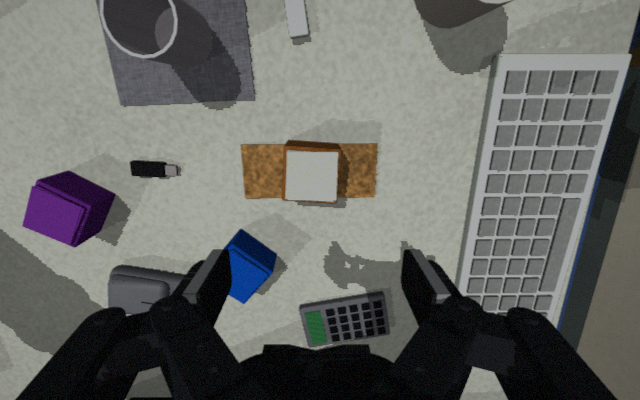

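The wrist view shows the memo's white top centred at (312,176), predicted at (312,178), and the long pad at (310,171). The pot stands on the mat at upper left.

```bash
python3 - <<'E'
from h import *
cm=np.load('cm_w2.npy',allow_pickle=True).item()
for n,P,z in(('memo',[(285,151),(338,150),(338,202),(286,201)],.053),('long',[(242,144),(376,143),(377,198),(245,198)],.004)):
    q=ray(cm,P,z)[:,:2];e=np.roll(q,-1,0)-q;print(n,q.mean(0).round(4),np.linalg.norm(e,axis=1).round(3),np.degrees(np.arctan2(e[:,1],e[:,0])).round(1))
E
```

```text
memo [ 0.6235 -0.1595] [0.054 0.056 0.056 0.054] [ -1.5 -91.2 176.2  86.8]
long [ 0.621  -0.1661] [0.156 0.068 0.163 0.067] [ -2.1 -87.8 177.3  86.3]
```

Call:
{"op": "drive_tool", "data": {
  "deltas": [
    [[0.09, 0.03, 0.08], [0.02, -0.05, 0.4], 85],
    [[0, 0, 0], [0, -0.03, 0.7], 85],
    [[0, 0, 0], [0, 0, 0.8], 85],
    [[0, 0, 0], [0, 0, 0.8], 85],
    [[0, 0, 0], [0, 0, 0.8], 85],
    [[0, 0, 0], [0, 0, 0.6], 85],
    [[0, 0, 0], [0, 0, 0.4], 85],
    [[0, 0, 0], [0, 0, 0.2], 85],
    [[0, 0, 0], [0, 0, 0.05], 85],
    [[0, 0, 0], [0, 0, 0], 85]
  ]
}}

```text
time_s: 11.55
position: [0.617, -0.1513, 0.0118]
ee_rot: [-2.267, -2.168, 0.004]
force: [-0.2, 0.2, 0.6]
width: 0.995
```

```bash
python3 go.py 0.6235 -0.160 0.013 87
```

```text
t 11.55 pos [ 0.617  -0.1513  0.0118] yaw 87.4 tilt 0.31 axis [-0.005  0.002 -1.   ] F [-0.2  0.2  0.6] w 85.0
shift now-frame [-0.21  0.17 -0.03] | after turn [-0.21  0.17 -0.03] | turn z units 0.07 j [ 0.5   0.67 -0.49  1.81  0.43  0.77 -0.26]
tilt fix turn units xy [-0.05 -0.01]
```

Call:
{"op": "drive_tool", "data": {
  "deltas": [
    [[0, 0, 0.06], [-0.11, 0.09, 0], 85],
    [[0, 0, 0], [-0.1, 0.08, 0], 85],
    [[0, 0, 0], [0, 0, 0], 85],
    [[0, 0, 0], [0, 0, 0], 65],
    [[0, 0, 0], [0, 0, 0], 50],
    [[0, 0, 0], [0, 0, 0], 50],
    [[0, 0, 0], [0, 0, 0], 50],
    [[0, 0, 0], [0, 0, 0], 50],
    [[0, 0, 0], [0, 0, 0], 50],
    [[0, 0, 0], [0, 0, 0], 50]
  ]
}}

```text
time_s: 12.8
position: [0.6249, -0.1614, 0.0138]
ee_rot: [-2.277, -2.161, 0.002]
force: [-0.4, -0.9, 0.9]
width: 0.701
```

```bash
python3 go.py 0.6235 -0.160 0.013 87
```

```text
t 12.8 pos [ 0.6249 -0.1614  0.0138] yaw 87.0 tilt 0.15 axis [-0.003  0.001 -1.   ] F [-0.4 -0.9  0.9] w 59.9
shift now-frame [ 0.03 -0.04  0.02] | after turn [ 0.03 -0.04  0.02] | turn z units 0.0 j [ 0.51  0.68 -0.48  1.79  0.43  0.78 -0.25]
tilt fix turn units xy [-0.02 -0.  ]
```

```bash
python3 - <<'E'
from h import *
cm=robot.camera_model('top');print(ray(cm,[(307,102),(307,87),(275,102),(289,102),(307,126)],.09).round(3))
E
python3 go.py 0.646 0.163 0.10 78.7
```

```text
[[0.774 0.015 0.09 ]
 [0.808 0.014 0.09 ]
 [0.775 0.086 0.09 ]
 [0.774 0.055 0.09 ]
 [0.72  0.016 0.09 ]]
t 12.8 pos [ 0.6249 -0.1614  0.0138] yaw 87.0 tilt 0.15 axis [-0.003  0.001 -1.   ] F [-0.4 -0.9  0.9] w 59.9
shift now-frame [ 8.13  0.1  -2.15] | after turn [ 8.06 -1.07 -2.15] | turn z units 1.38 j [ 0.51  0.68 -0.48  1.79  0.43  0.78 -0.25]
tilt fix turn units xy [-0.02 -0.  ]
```

Call:
{"op": "drive_tool", "data": {
  "deltas": [
    [[0, 0, 0], [0, 0, -0.6], 50],
    [[0, 0, 0], [0, 0, -1], 50],
    [[0, 0, 0], [0.3, 0, -0.8], 50],
    [[0, 0, 0.35], [0.8, 0, -0.3], 50],
    [[0, 0, 0.35], [1, -0.05, 0], 50],
    [[0, 0, 0.35], [1, -0.05, 0], 50],
    [[0, 0, 0.3], [1, -0.1, 0], 50],
    [[0, 0, 0], [1, -0.13, 0], 50],
    [[0, 0, 0], [1, -0.13, 0], 50],
    [[0, 0, 0], [0.6, -0.1, 0], 50]
  ]
}}

```text
time_s: 14.05
position: [0.6391, 0.1133, 0.1225]
ee_rot: [-2.43, -1.981, 0.008]
force: [-0.2, -0.9, -2.0]
width: 0.697
```

```bash
python3 go.py 0.646 0.163 0.014 78.7
```

```text
t 14.05 pos [0.6391 0.1133 0.1225] yaw 78.4 tilt 0.48 axis [-0.008  0.002 -1.   ] F [-0.2 -0.9 -2. ] w 59.5
shift now-frame [ 1.25 -0.06  2.71] | after turn [ 1.25 -0.07  2.71] | turn z units -0.05 j [ 0.13  0.55 -0.55  1.73  0.34  0.97 -0.75]
tilt fix turn units xy [-0.08  0.  ]
```

Call:
{"op": "drive_tool", "data": {
  "deltas": [
    [[-0.08, 0, 0], [0.6, -0.04, 0], 50],
    [[0, 0, 0], [0.4, -0.03, 0], 50],
    [[0, 0, 0], [0.1, 0, 0.3], 50],
    [[0, 0, 0], [0, 0, 0.5], 50],
    [[0, 0, 0], [0, 0, 0.5], 50],
    [[0, 0, 0], [0, 0, 0.3], 50],
    [[0, 0, 0], [0, 0, 0.1], 50],
    [[0, 0, 0], [0, 0, 0], 50],
    [[0, 0, 0], [0, 0, 0], 50],
    [[0, 0, 0], [0, 0, 0], 50]
  ]
}}

```text
time_s: 15.3
position: [0.644, 0.1565, 0.0477]
ee_rot: [-2.435, -1.984, 0.006]
force: [-0.8, 0.2, -2.7]
width: 0.7
```

```bash
python3 go.py 0.646 0.163 0.014 78.7
```

```text
t 15.3 pos [0.644  0.1565 0.0477] yaw 78.3 tilt 0.22 axis [-0.004 -0.002 -1.   ] F [-0.8  0.2 -2.7] w 59.8
shift now-frame [0.17 0.02 0.84] | after turn [0.17 0.02 0.84] | turn z units -0.06 j [ 0.03  0.66 -0.51  1.74  0.41  0.86 -0.86]
tilt fix turn units xy [-0.03  0.02]
```

Call:
{"op": "drive_tool", "data": {
  "deltas": [
    [[0, 0, 0], [0.12, 0.01, 0.2], 50],
    [[0, 0, 0], [0.06, 0.01, 0.3], 50],
    [[0, 0, 0], [0, 0, 0.2], 50],
    [[0, 0, 0], [0, 0, 0.08], 50],
    [[0, 0, 0], [0, 0, 0], 50],
    [[0, 0, 0], [0, 0, 0], 50],
    [[0, 0, 0], [0, 0, 0], 50],
    [[0, 0, 0], [0, 0, 0], 50],
    [[0, 0, 0], [0, 0, 0], 50],
    [[0, 0, 0], [0, 0, 0], 50]
  ]
}}

```text
time_s: 16.55
position: [0.6468, 0.164, 0.0151]
ee_rot: [-2.435, -1.984, 0.004]
force: [-0.5, -0.1, -2.9]
width: 0.704
```

```bash
python3 go.py 0.646 0.163 0.0135 78.7
```

```text
t 16.55 pos [0.6468 0.164  0.0151] yaw 78.4 tilt 0.15 axis [-0.002 -0.001 -1.   ] F [-0.5 -0.1 -2.9] w 60.1
shift now-frame [-0.03 -0.01  0.04] | after turn [-0.03 -0.01  0.04] | turn z units -0.06 j [ 0.01  0.71 -0.49  1.74  0.44  0.81 -0.89]
tilt fix turn units xy [-0.02  0.02]
```

Lower the last millimetre, release and lift.

Call:
{"op": "drive_tool", "data": {
  "deltas": [
    [[0, 0, -0.05], [0, 0, 0.05], 50],
    [[0, 0, 0], [0, 0, 0], 50],
    [[0, 0, 0], [0, 0, 0], 65],
    [[0, 0, 0], [0, 0, 0], 85],
    [[0, 0, 0], [0, 0, 0], 85],
    [[0, 0, 0], [0, 0, 0], 85],
    [[0, 0, 0], [0, 0, -0.3], 85],
    [[0, 0, 0], [0, 0, -0.8], 85],
    [[0, 0, 0], [0, 0, -1], 85],
    [[0, 0, 0], [0, 0, -1], 85]
  ]
}}

```text
time_s: 17.8
position: [0.6459, 0.1642, 0.1405]
ee_rot: [-2.427, -1.991, 0.009]
force: [0.4, -1.0, -0.6]
width: 0.997
```

```bash
python3 go.py 0.448 0.316 0.16 129.7
```

```text
t 17.8 pos [0.6459 0.1642 0.1405] yaw 78.7 tilt 0.34 axis [-0.006 -0.002 -1.   ] F [ 0.4 -1.  -0.6] w 85.2
shift now-frame [ 2.75 -5.6  -0.47] | after turn [ 6.08 -1.38 -0.49] | turn z units -8.5 j [ 0.06  0.56 -0.56  1.67  0.34  1.01 -0.81]
tilt fix turn units xy [-0.05  0.03]
```

Call:
{"op": "drive_tool", "data": {
  "deltas": [
    [[0, 0, -0.9], [0.2, -0.4, -0.4], 85],
    [[0, 0, -0.95], [0.5, -0.9, -0.3], 85],
    [[0, 0, -0.95], [0.6, -0.85, 0], 85],
    [[0, 0, -0.95], [0.7, -0.8, 0], 85],
    [[0, 0, -0.95], [0.8, -0.7, 0], 85],
    [[0, 0, -0.95], [0.8, -0.6, 0], 85],
    [[0, 0, -0.95], [0.5, -0.3, 0], 85],
    [[0, 0, -0.95], [0.2, -0.1, 0], 85],
    [[0, 0, -0.95], [0, 0, 0], 85],
    [[0, 0, 0], [0, 0, 0], 85]
  ]
}}

```text
time_s: 19.05
position: [0.4317, 0.3206, 0.1822]
ee_rot: [1.289, 2.855, 0.007]
force: [1.2, -0.9, 0.5]
width: 0.997
```

```bash
python3 go.py 0.448 0.316 0.012 129.7; python3 - <<'E'
from h import *
cm=robot.camera_model('wrist');im=robot.get_image('wrist')
np.save('cm_w3.npy',cm,allow_pickle=True)
cv2.imwrite('pics/w3.png',im)
print(proj(cm,[[.4497,.3139,.054],[.4434,.316,.004]]))
cv2.imwrite('pics/t3.png',robot.get_image('top'))
E
```

```text
t 19.05 pos [0.4317 0.3206 0.1822] yaw 131.4 tilt 0.6 axis [ 0.011  0.    -1.   ] F [ 1.2 -0.9  0.5] w 85.2
shift now-frame [-0.33  0.2   4.26] | after turn [-0.35  0.24  4.25] | turn z units 0.28 j [-0.03  0.38 -0.89  1.93  0.36  0.99 -0.36]
tilt fix turn units xy [0.08 0.07]
[[323.63448744 202.18759818]
 [319.22506336 182.03640931]]
```

View pics/w3.png

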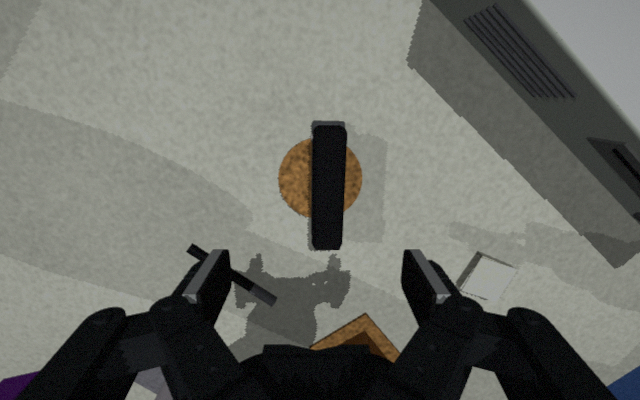

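View pics/t3.png

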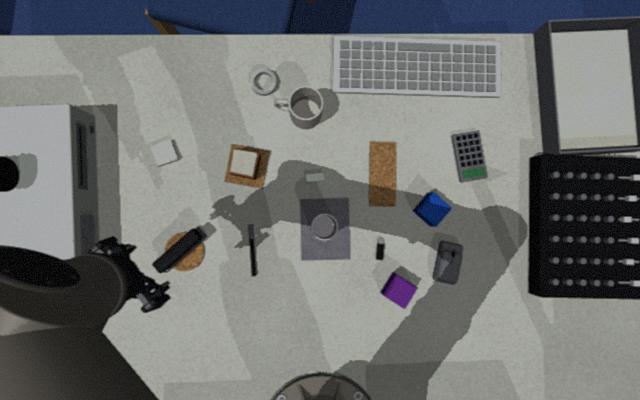

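Wrist view: stapler arm top spans (312–346, 125–249) on the round pad, whose centre is at (320,178). Top view: memo box on the square pad (243,162), pot on the mat (324,227), long pad free (382,173).

```bash
python3 - <<'E'
from h import *
cm=np.load('cm_w3.npy',allow_pickle=True).item()
im=cv2.imread('pics/w3.png');m=(im.max(2)<22).astype(np.uint8);m[:, :300]=0;m[:,360:]=0;m[:110]=0;m[252:]=0
c=max(cv2.findContours(m,0,cv2.CHAIN_APPROX_NONE)[0],key=cv2.contourArea)[:,0]
for z in(.05,.04):
    g=ray(cm,c,z)[:,:2].astype(np.float32);r=cv2.minAreaRect(g);b=cv2.boxPoints(r);e=np.diff(b,axis=0)
    print(z,np.round(r[0],4),np.round(r[1],4),np.degrees(np.arctan2(e[:,1],e[:,0])).round(1),cv2.boundingRect(c))
print(ray(cm,[(278,177),(362,177),(320,137),(320,217)],.004).round(4))
q=ray(cm,[(312,121),(347,121)],.026);print(q.round(4))
im=cv2.imread('pics/t3.png');crop(im,215,130,140,140,4,'c3.png')
E
```

```text
0.05 [0.4464 0.3235] [0.0307 0.1248] [-49.3  40.7 130.7] (312, 126, 34, 124)
0.04 [0.4489 0.3214] [0.0318 0.1293] [-49.3  40.7 130.7] (312, 126, 34, 124)
[[0.4051 0.2902 0.004 ]
 [0.4754 0.3518 0.004 ]
 [0.4109 0.3539 0.004 ]
 [0.4722 0.2849 0.004 ]]
[[0.3924 0.3622 0.026 ]
 [0.4181 0.3848 0.026 ]]
```

View pics/c3.png

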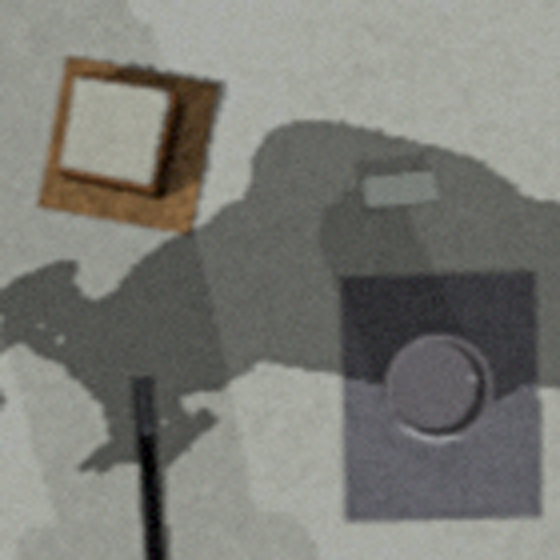

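Call:
{"op": "drive_tool", "data": {
  "deltas": [
    [[0.08, 0.07, 0.12], [-0.14, 0.15, 0.4], 85],
    [[0, 0, 0], [-0.14, 0.15, 0.7], 85],
    [[0, 0, 0], [0, 0, 0.8], 85],
    [[0, 0, 0], [0, 0, 0.7], 85],
    [[0, 0, 0], [0, 0, 0.5], 85],
    [[0, 0, 0], [0, 0, 0.3], 85],
    [[0, 0, 0], [0, 0, 0.1], 85],
    [[0, 0, 0], [0, 0, 0], 85],
    [[0, 0, 0], [0, 0, 0], 85],
    [[0, 0, 0], [0, 0, 0], 85]
  ]
}}

```text
time_s: 20.4
position: [0.4529, 0.3186, 0.0352]
ee_rot: [-1.335, -2.843, 0.001]
force: [0.2, 0.1, -0.5]
width: 0.992
```

```bash
python3 go.py 0.448 0.320 0.010 130.7
```

```text
t 20.4 pos [0.4529 0.3186 0.0352] yaw 129.7 tilt 0.05 axis [-0.001 -0.    -1.   ] F [ 0.2  0.1 -0.5] w 84.7
shift now-frame [ 0.1  -0.07  0.63] | after turn [ 0.1  -0.07  0.63] | turn z units -0.17 j [-0.15  0.6  -0.73  1.99  0.57  0.77 -0.53]
tilt fix turn units xy [-0.01 -0.  ]
```

Call:
{"op": "drive_tool", "data": {
  "deltas": [
    [[0, 0, -0.15], [0.08, -0.06, 0.25], 85],
    [[0, 0, 0], [0.02, -0.02, 0.25], 85],
    [[0, 0, 0], [0, 0, 0.1], 85],
    [[0, 0, 0], [0, 0, 0], 60],
    [[0, 0, 0], [0, 0, 0], 40],
    [[0, 0, 0], [0, 0, 0], 25],
    [[0, 0, 0], [0, 0, 0], 25],
    [[0, 0, 0], [0, 0, 0], 25],
    [[0, 0, 0], [0, 0, 0], 25],
    [[0, 0, 0], [0, 0, 0], 25]
  ]
}}

```text
time_s: 21.65
position: [0.4477, 0.3198, 0.01]
ee_rot: [-1.312, -2.855, 0.0]
force: [-0.5, 1.2, -1.9]
width: 0.372
```

```bash
python3 go.py 0.448 0.320 0.010 130.7
```

```text
t 21.65 pos [0.4477 0.3198 0.01  ] yaw 130.6 tilt 0.01 axis [-0. -0. -1.] F [-0.5  1.2 -1.9] w 31.8
shift now-frame [-0.    0.01 -0.  ] | after turn [-0.    0.01 -0.  ] | turn z units -0.01 j [-0.18  0.63 -0.71  2.01  0.61  0.73 -0.56]
tilt fix turn units xy [-0.  0.]
```

Call:
{"op": "drive_tool", "data": {
  "deltas": [
    [[0, 0, 0], [0, 0, -0.5], 25],
    [[0, 0, -0.5], [0, 0, -0.8], 25],
    [[0, 0, -0.95], [0, 0, -1], 25],
    [[0, 0, -0.95], [0, 0, -1], 25],
    [[0, 0, -0.95], [0, 0, -0.5], 25],
    [[0, 0, -0.95], [-0.4, -0.5, 0], 25],
    [[0, 0, -0.95], [-0.6, -0.8, 0], 25],
    [[0, 0, -0.95], [-0.5, -0.8, 0], 25],
    [[0, 0, -0.95], [-0.4, -0.9, 0], 25],
    [[0, 0, -0.7], [-0.4, -0.9, 0], 25]
  ]
}}

```text
time_s: 22.9
position: [0.4926, 0.1427, 0.1789]
ee_rot: [0.005, 3.136, -0.001]
force: [1.1, -0.4, -3.7]
width: 0.373
```

```bash
python3 go.py 0.621 -0.167 0.16 178
```

```text
t 22.9 pos [0.4926 0.1427 0.1789] yaw 179.8 tilt 0.32 axis [ 0.006 -0.001 -1.   ] F [ 1.1 -0.4 -3.7] w 31.8
shift now-frame [-3.23 -7.73  0.5 ] | after turn [-3.48 -7.63  0.47] | turn z units 0.31 j [ 0.49  0.41 -1.09  1.98  0.44  1.01  0.76]
tilt fix turn units xy [-0.01  0.05]
```

Call:
{"op": "drive_tool", "data": {
  "deltas": [
    [[0, 0, 0.1], [-0.4, -0.8, 0], 25],
    [[0, 0, 0.05], [-0.4, -0.8, 0], 25],
    [[0, 0, 0], [-0.4, -0.8, 0], 25],
    [[0, 0, 0], [-0.4, -0.8, 0], 25],
    [[0, 0, 0], [-0.3, -0.8, 0], 25],
    [[0, 0, 0], [-0.3, -0.8, 0], 25],
    [[0, 0, 0], [-0.3, -0.7, 0], 25],
    [[0, 0, 0], [-0.2, -0.6, 0], 25],
    [[0, 0, 0], [-0.1, -0.4, 0], 25],
    [[0, 0, 0], [0, 0, 0], 25]
  ]
}}

```text
time_s: 24.15
position: [0.6019, -0.1311, 0.1924]
ee_rot: [0.031, 3.131, -0.007]
force: [0.0, 1.4, -3.9]
width: 0.371
```

```bash
python3 go.py 0.621 -0.167 0.012 178
```

```text
t 24.15 pos [ 0.6019 -0.1311  0.1924] yaw 178.9 tilt 0.64 axis [ 0.01  -0.005 -1.   ] F [ 0.   1.4 -3.9] w 31.7
shift now-frame [-0.45 -0.87  4.52] | after turn [-0.51 -0.88  4.51] | turn z units 0.15 j [ 0.84  0.54 -0.99  1.75  0.51  1.12  1.24]
tilt fix turn units xy [-0.04  0.1 ]
```

Call:
{"op": "drive_tool", "data": {
  "deltas": [
    [[-0.04, 0.1, 0.15], [-0.2, -0.3, 0.3], 25],
    [[0, 0, 0], [-0.2, -0.4, 0.6], 25],
    [[0, 0, 0], [-0.05, -0.15, 0.7], 25],
    [[0, 0, 0], [0, 0, 0.6], 25],
    [[0, 0, 0], [0, 0, 0.3], 25],
    [[0, 0, 0], [0, 0, 0.1], 25],
    [[0, 0, 0], [0, 0, 0], 25],
    [[0, 0, 0], [0, 0, 0], 25],
    [[0, 0, 0], [0, 0, 0], 25],
    [[0, 0, 0], [0, 0, 0], 25]
  ]
}}

```text
time_s: 25.4
position: [0.6214, -0.1634, 0.0863]
ee_rot: [0.052, 3.14, -0.001]
force: [0.2, 0.3, -3.1]
width: 0.373
```

```bash
python3 go.py 0.621 -0.167 0.012 178; python3 - <<'E'
from h import *
cm=robot.camera_model('wrist');im=robot.get_image('wrist')
np.save('cm_w4.npy',cm,allow_pickle=True)
cv2.imwrite('pics/w4.png',im)
cv2.imwrite('pics/s4.png',robot.get_image('scene'))
E
```

```text
t 25.4 pos [ 0.6214 -0.1634  0.0863] yaw 178.1 tilt 0.06 axis [ 0.001 -0.    -1.   ] F [ 0.2  0.3 -3.1] w 31.8
shift now-frame [ 0.01 -0.09  1.86] | after turn [ 0.01 -0.09  1.86] | turn z units 0.02 j [ 0.79  0.69 -0.89  1.76  0.63  1.    1.2 ]
tilt fix turn units xy [-0.    0.01]
```

View pics/w4.png

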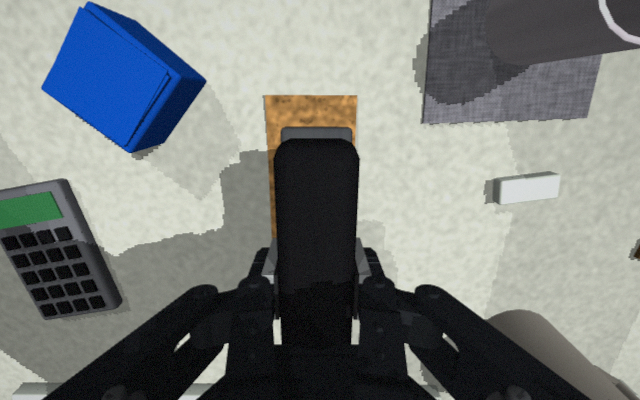

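View pics/s4.png

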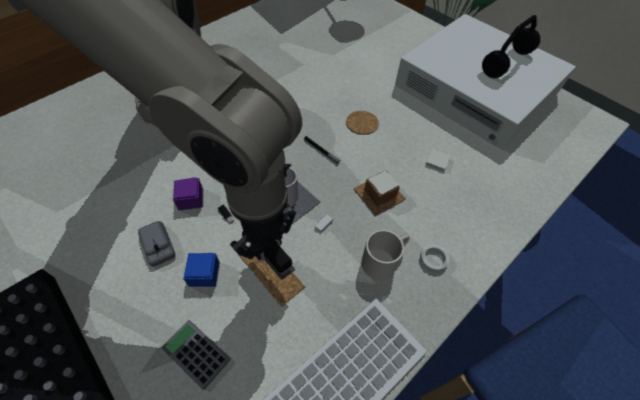

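```bash
python3 - <<'E'
from h import *
cm=np.load('cm_w4.npy',allow_pickle=True).item()
for z in(.092,.1): print(z,ray(cm,[(281,128),(317,127),(352,127)],z).round(4))
print('arm',ray(cm,[(275,145),(358,145),(316,139)],.126).round(4))
print('pad end',ray(cm,[(264,96),(357,96)],.004).round(4))
E
```

```text
0.092 [[ 0.5543 -0.1756  0.092 ]
 [ 0.5544 -0.1593  0.092 ]
 [ 0.555  -0.1435  0.092 ]]
0.1 [[ 0.5536 -0.1746  0.1   ]
 [ 0.5537 -0.1593  0.1   ]
 [ 0.5542 -0.1445  0.1   ]]
arm [[ 0.5568 -0.174   0.126 ]
 [ 0.5577 -0.1454  0.126 ]
 [ 0.5552 -0.1598  0.126 ]]
pad end [[ 0.5398 -0.1965  0.004 ]
 [ 0.5421 -0.1299  0.004 ]]
```

Call:
{"op": "drive_tool", "data": {
  "deltas": [
    [[0, 0, 0], [-0.04, -0.06, 0.3], 25],
    [[0, 0, 0], [0, -0.05, 0.5], 25],
    [[0, 0, 0], [0, 0, 0.5], 25],
    [[0, 0, 0], [0, 0, 0.35], 25],
    [[0, 0, 0], [0, 0, 0.1], 25],
    [[0, 0, 0], [0, 0, 0], 25],
    [[0, 0, 0], [0, 0, 0], 25],
    [[0, 0, 0], [0, 0, 0], 25],
    [[0, 0, 0], [0, 0, 0], 25],
    [[0, 0, 0], [0, 0, 0], 25]
  ]
}}

```text
time_s: 26.75
position: [0.6226, -0.1681, 0.0103]
ee_rot: [-0.052, -3.141, 0.0]
force: [-1.2, 0.4, -3.5]
width: 0.37
```

```bash
python3 go.py 0.623 -0.168 0.010 178
```

```text
t 26.75 pos [ 0.6226 -0.1681  0.0103] yaw 178.1 tilt 0.03 axis [-0.001 -0.    -1.   ] F [-1.2  0.4 -3.5] w 31.6
shift now-frame [-0.01  0.    0.01] | after turn [-0.01  0.    0.01] | turn z units 0.02 j [ 0.74  0.79 -0.82  1.78  0.72  0.9   1.14]
tilt fix turn units xy [-0.   -0.01]
```

Call:
{"op": "drive_tool", "data": {
  "deltas": [
    [[0, 0, 0], [0, 0, 0.02], 25],
    [[0, 0, 0], [0, 0, 0], 25],
    [[0, 0, 0], [0, 0, 0], 45],
    [[0, 0, 0], [0, 0, 0], 65],
    [[0, 0, 0], [0, 0, 0], 80],
    [[0, 0, 0], [0, 0, 0], 85],
    [[0, 0, 0], [0, 0, -0.3], 85],
    [[0, 0, 0], [0, 0, -0.8], 85],
    [[0, 0, 0], [0, 0, -1], 85],
    [[0, 0, 0], [0, 0, -1], 85]
  ]
}}

```text
time_s: 28.0
position: [0.6218, -0.1673, 0.1372]
ee_rot: [-0.05, -3.138, -0.002]
force: [0.2, -0.2, -0.8]
width: 0.993
```

```bash
python3 go.py 0.490 -0.023 0.17 90; python3 - <<'E'
from h import *
cm=robot.camera_model('wrist');im=robot.get_image('wrist')
np.save('cm_w5.npy',cm,allow_pickle=True)
cv2.imwrite('pics/w5.png',im)
E
```

```text
t 28.0 pos [ 0.6218 -0.1673  0.1372] yaw 178.2 tilt 0.2 axis [-0.003  0.001 -1.   ] F [ 0.2 -0.2 -0.8] w 84.8
shift now-frame [ 3.41  3.5  -0.8 ] | after turn [ 3.61 -3.3  -0.82] | turn z units 14.69 j [ 0.82  0.64 -0.93  1.72  0.57  1.08  1.25]
tilt fix turn units xy [ 0.01 -0.03]
```

View pics/w5.png

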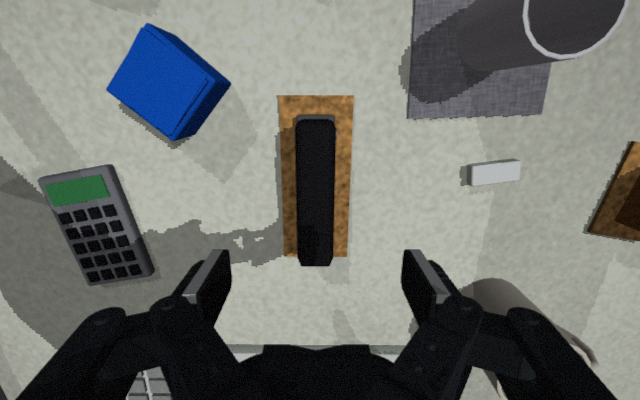

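Call:
{"op": "drive_tool", "data": {
  "deltas": [
    [[0, 0, 0.8], [0, 0, -0.8], 85],
    [[0, 0, 1], [0, 0, -0.4], 85],
    [[0, 0, 1], [0.3, 0.25, 0], 85],
    [[0, 0, 1], [0.6, 0.4, 0], 85],
    [[0, 0, 1], [0.75, 0.3, 0], 85],
    [[0, 0, 1], [0.8, 0.2, 0], 85],
    [[0, 0, 1], [0.8, 0.1, 0], 85],
    [[0, 0, 1], [0.7, 0, 0], 85],
    [[0, 0, 1], [0.4, 0, 0], 85],
    [[0, 0, 1], [0, 0, 0], 85]
  ]
}}

```text
time_s: 29.3
position: [0.4956, -0.0241, 0.1995]
ee_rot: [1.621, 2.677, 0.005]
force: [0.2, -0.5, -0.6]
width: 0.994
```

```bash
python3 go.py 0.490 -0.023 0.17 90; python3 - <<'E'
from h import *
cm=robot.camera_model('wrist');im=robot.get_image('wrist')
np.save('cm_w6.npy',cm,allow_pickle=True)
cv2.imwrite('pics/w6.png',im)
cm=np.load('cm_w5.npy',allow_pickle=True).item()
def q(n,P,z):
    q=ray(cm,P,z)[:,:2];e=np.roll(q,-1,0)-q;print(n,q.mean(0).round(4),np.linalg.norm(e,axis=1).round(3),np.degrees(np.arctan2(e[:,1],e[:,0])).round(1))
q('pad',[(278,96),(353,96),(348,256),(285,257)],.004)
q('staparm',[(297,120),(335,120),(332,265),(299,265)],.05)
E
```

```text
t 29.3 pos [ 0.4956 -0.0241  0.1995] yaw 117.6 tilt 0.71 axis [ 0.012 -0.003 -1.   ] F [ 0.2 -0.5 -0.6] w 84.9
shift now-frame [ 0.09 -0.12  0.74] | after turn [ 0.03 -0.14  0.74] | turn z units 4.6 j [ 0.68  0.26 -0.87  2.    0.25  0.97  0.17]
tilt fix turn units xy [0.09 0.08]
pad [ 0.6206 -0.1655] [0.066 0.159 0.066 0.16 ] [ 88.1  -1.6 -90.9 178.5]
staparm [ 0.6204 -0.1659] [0.029 0.124 0.029 0.124] [ 88.1  -2.  -91.9 177.8]
```

View pics/w6.png

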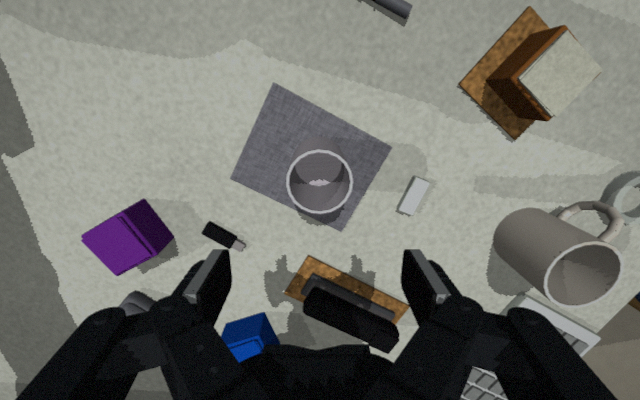

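The stapler sits within a few mm of the long pad's centre and is aligned to it. The pot rim is at (320,182).

```bash
python3 - <<'E'
from h import *
cm=np.load('cm_w6.npy',allow_pickle=True).item()
q=ray(cm,[(287,181),(353,181),(320,149),(320,214)],.088).round(4);print(q,q.mean(0))
E
python3 go.py 0.492 -0.021 0.036 117
```

```text
[[ 4.698e-01 -2.730e-02  8.800e-02]
 [ 5.216e-01 -3.000e-04  8.800e-02]
 [ 4.824e-01  1.130e-02  8.800e-02]
 [ 5.104e-01 -4.170e-02  8.800e-02]] [ 0.49605 -0.0145   0.088  ]
t 29.35 pos [ 0.4959 -0.0244  0.1996] yaw 117.3 tilt 0.72 axis [ 0.012 -0.003 -1.   ] F [-0.1 -0.4  0.1] w 84.9
shift now-frame [ 0.16 -0.08  4.09] | after turn [ 0.12 -0.05  4.09] | turn z units 0.05 j [ 0.68  0.26 -0.87  2.    0.25  0.97  0.16]
tilt fix turn units xy [0.09 0.08]
```

Call:
{"op": "drive_tool", "data": {
  "deltas": [
    [[0.09, 0.08, 0], [0.1, 0, 0.4], 85],
    [[0, 0, 0], [0.1, 0.02, 0.7], 85],
    [[0, 0, 0], [0, 0, 0.8], 85],
    [[0, 0, 0], [0, 0, 0.8], 85],
    [[0, 0, 0], [0, 0, 0.6], 85],
    [[0, 0, 0], [0, 0, 0.3], 85],
    [[0, 0, 0], [0, 0, 0.1], 85],
    [[0, 0, 0], [0, 0, 0], 85],
    [[0, 0, 0], [0, 0, 0], 85],
    [[0, 0, 0], [0, 0, 0], 85]
  ]
}}

```text
time_s: 30.6
position: [0.4931, -0.0153, 0.0453]
ee_rot: [-1.614, -2.693, -0.001]
force: [0.3, 1.1, 0.2]
width: 0.996
```

```bash
python3 go.py 0.493 -0.017 0.036 117
```

```text
t 30.6 pos [ 0.4931 -0.0153  0.0453] yaw 118.1 tilt 0.14 axis [-0.002  0.002 -1.   ] F [0.3 1.1 0.2] w 85.0
shift now-frame [-0.04 -0.02  0.23] | after turn [-0.04 -0.02  0.23] | turn z units 0.19 j [ 0.51  0.5  -0.74  2.12  0.51  0.71 -0.07]
tilt fix turn units xy [-0.01 -0.02]
```

Call:
{"op": "drive_tool", "data": {
  "deltas": [
    [[0, 0, 0], [-0.02, 0, 0.15], 85],
    [[0, 0, 0], [0, 0, 0.08], 85],
    [[0, 0, 0], [0, 0, 0], 65],
    [[0, 0, 0], [0, 0, 0], 50],
    [[0, 0, 0], [0, 0, 0], 50],
    [[0, 0, 0], [0, 0, 0], 50],
    [[0, 0, 0], [0, 0, -0.5], 50],
    [[0, 0, 0], [0, 0, -1], 50],
    [[0, 0, 0], [0, 0, -0.8], 50],
    [[0, 0, 0], [0, 0, -0.3], 50]
  ]
}}

```text
time_s: 31.85
position: [0.4929, -0.0161, 0.1417]
ee_rot: [-1.612, -2.691, 0.0]
force: [-0.1, -1.2, -1.5]
width: 0.681
```

```bash
python3 go.py 0.4435 0.3165 0.14 117
```

```text
t 31.85 pos [ 0.4929 -0.0161  0.1417] yaw 118.2 tilt 0.26 axis [-0.004  0.002 -1.   ] F [-0.1 -1.2 -1.5] w 58.2
shift now-frame [7.91 2.84 0.07] | after turn [7.97 2.68 0.04] | turn z units 0.19 j [ 0.63  0.35 -0.85  2.05  0.34  0.88  0.08]
tilt fix turn units xy [-0.02 -0.04]
```

The opening is 58.2 mm instead of 60, so I'll check the grip.

```bash
python3 - <<'E'
from h import *
cm=robot.camera_model('wrist');im=robot.get_image('wrist')
np.save('cm_w7.npy',cm,allow_pickle=True)
cv2.imwrite('pics/w7.png',im)
im=robot.get_image('scene');crop(im,180,80,240,180,3,'s7.png')
print(robot.get_state()['width']*85.4)
E
```

```text
57.90000134557722
```

View pics/w7.png

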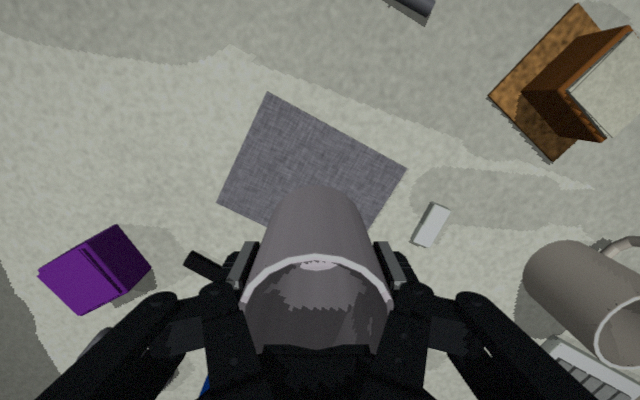

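View pics/s7.png

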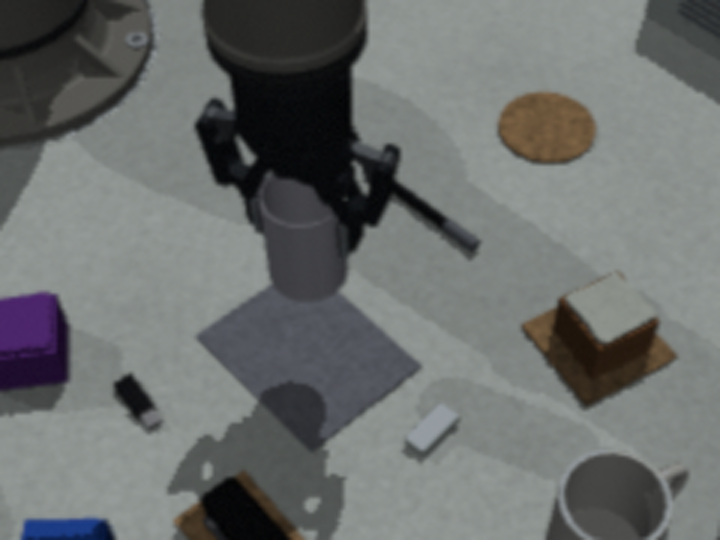

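```bash
python3 - <<'E'
from h import *
cm=np.load('cm_w7.npy',allow_pickle=True).item()
s=robot.get_state();M=R.from_rotvec(s['ee_rot']).as_matrix()
for px in [(320,257),(320,262),(243,297),(397,297)]:
    p=ray(cm,px,.193)[0];print(px,(M.T@(p-s['position'])).round(4))
for ox in(0,-.005,-.01,-.018): 
    P=s['position']+M@np.array([ox+.03,0,-.0515]);print(ox,proj(cm,P).round(0), proj(cm,s['position']+M@np.array([ox,.03,-.0515])).round(0))
E
```

```text
(320, 257) [ 0.0282  0.0018 -0.0519]
(320, 262) [ 0.0262  0.0018 -0.0519]
(243, 297) [ 0.0117 -0.0262 -0.0519]
(397, 297) [ 0.0118  0.0299 -0.052 ]
0 [[315. 252.]] [[394. 322.]]
-0.005 [[315. 264.]] [[393. 333.]]
-0.01 [[315. 277.]] [[392. 343.]]
-0.018 [[315. 296.]] [[391. 360.]]
```

Call:
{"op": "drive_tool", "data": {
  "deltas": [
    [[0, 0, 0], [0.5, 0.2, 0], 50],
    [[0, 0, 0], [0.8, 0.3, 0], 50],
    [[0, 0, 0], [1, 0.35, 0], 50],
    [[0, 0, 0], [1, 0.35, 0], 50],
    [[0, 0, 0], [1, 0.35, 0], 50],
    [[0, 0, 0], [1, 0.35, 0], 50],
    [[0, 0, 0], [0.9, 0.35, 0], 50],
    [[0, 0, 0], [0.6, 0.25, 0], 50],
    [[0, 0, 0], [0.3, 0.1, 0], 50],
    [[0, 0, 0], [0, 0, 0], 50]
  ]
}}

```text
time_s: 33.2
position: [0.4446, 0.2887, 0.1282]
ee_rot: [-1.61, -2.679, 0.017]
force: [0.3, -0.0, -1.1]
width: 0.676
```

```bash
python3 go.py 0.4416 0.318 0.038 117
```

```text
t 33.2 pos [0.4446 0.2887 0.1282] yaw 118.0 tilt 1.1 axis [-0.019 -0.001 -1.   ] F [ 0.3 -0.  -1.1] w 57.7
shift now-frame [0.66 0.32 2.26] | after turn [0.69 0.27 2.26] | turn z units 0.16 j [ 0.02  0.46 -0.88  1.97  0.42  0.92 -0.59]
tilt fix turn units xy [-0.17 -0.08]
```

Call:
{"op": "drive_tool", "data": {
  "deltas": [
    [[-0.17, -0.08, 0], [0.35, 0.15, 0], 50],
    [[0, 0, 0], [0.3, 0.15, 0.2], 50],
    [[0, 0, 0], [0, 0, 0.4], 50],
    [[0, 0, 0], [0, 0, 0.5], 50],
    [[0, 0, 0], [0, 0, 0.4], 50],
    [[0, 0, 0], [0, 0, 0.2], 50],
    [[0, 0, 0], [0, 0, 0], 50],
    [[0, 0, 0], [0, 0, 0], 50],
    [[0, 0, 0], [0, 0, 0], 50],
    [[0, 0, 0], [0, 0, 0], 50]
  ]
}}

```text
time_s: 34.45
position: [0.4445, 0.3117, 0.0533]
ee_rot: [1.626, 2.687, -0.007]
force: [-0.8, 0.6, -1.0]
width: 0.679
```

```bash
python3 go.py 0.4416 0.318 0.038 117; python3 - <<'E'
from h import *
im=robot.get_image('scene');crop(im,270,40,200,150,4,'s8.png')
E
```

```text
t 34.45 pos [0.4445 0.3117 0.0533] yaw 117.6 tilt 0.27 axis [-0.002 -0.004 -1.   ] F [-0.8  0.6 -1. ] w 57.9
shift now-frame [0.17 0.01 0.38] | after turn [0.17 0.01 0.38] | turn z units 0.11 j [-0.11  0.57 -0.79  2.    0.56  0.8  -0.74]
tilt fix turn units xy [-0.04  0.03]
```

View pics/s8.png

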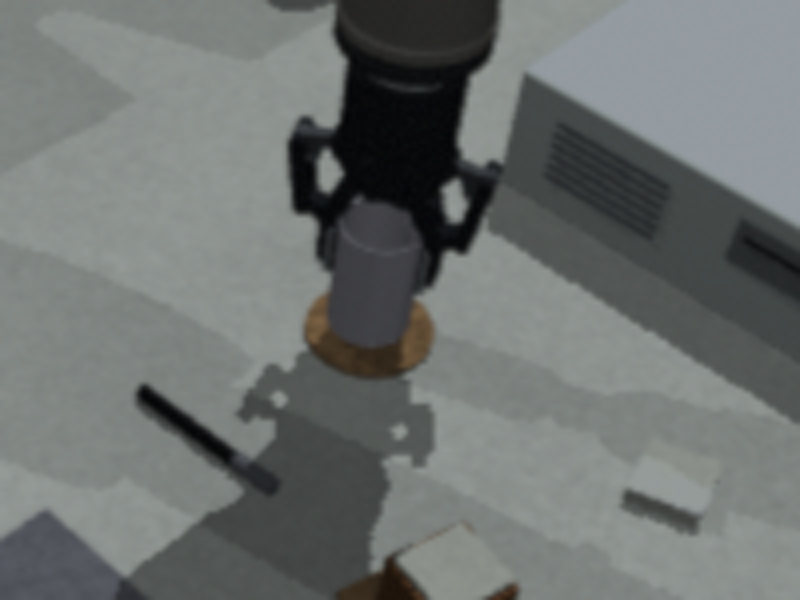

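Call:
{"op": "drive_tool", "data": {
  "deltas": [
    [[-0.04, 0.03, 0], [0.12, 0.01, 0.12], 50],
    [[0, 0, 0], [0.05, 0, 0.14], 50],
    [[0, 0, 0], [0, 0, 0.08], 50],
    [[0, 0, 0], [0, 0, 0.02], 50],
    [[0, 0, 0], [0, 0, 0], 50],
    [[0, 0, 0], [0, 0, 0], 50],
    [[0, 0, 0], [0, 0, 0], 50],
    [[0, 0, 0], [0, 0, 0], 50],
    [[0, 0, 0], [0, 0, 0], 50],
    [[0, 0, 0], [0, 0, 0], 50]
  ]
}}

```text
time_s: 35.75
position: [0.4416, 0.3183, 0.0381]
ee_rot: [1.626, 2.687, 0.002]
force: [0.0, -0.7, -0.3]
width: 0.675
```

```bash
python3 go.py 0.4416 0.318 0.0375 117
```

```text
t 35.75 pos [0.4416 0.3183 0.0381] yaw 117.6 tilt 0.07 axis [ 0.001  0.001 -1.   ] F [ 0.  -0.7 -0.3] w 57.6
shift now-frame [-0.01 -0.    0.02] | after turn [-0.01 -0.    0.02] | turn z units 0.11 j [-0.13  0.59 -0.77  2.01  0.59  0.77 -0.77]
tilt fix turn units xy [ 0.01 -0.  ]
```

Force has gone to about zero, so the pot is touching. Release slowly and lift.

Call:
{"op": "drive_tool", "data": {
  "deltas": [
    [[0, 0, 0], [0, 0, 0.02], 50],
    [[0, 0, 0], [0, 0, 0], 58],
    [[0, 0, 0], [0, 0, 0], 66],
    [[0, 0, 0], [0, 0, 0], 76],
    [[0, 0, 0], [0, 0, 0], 85],
    [[0, 0, 0], [0, 0, 0], 85],
    [[0, 0, 0], [0, 0, -0.3], 85],
    [[0, 0, 0], [0, 0, -0.8], 85],
    [[0, 0, 0], [0, 0, -1], 85],
    [[0, 0, 0], [0, 0, -1], 85]
  ]
}}

```text
time_s: 37.0
position: [0.44, 0.3179, 0.1647]
ee_rot: [-1.623, -2.687, 0.003]
force: [-0.3, 0.7, 0.1]
width: 1.0
```

```bash
python3 go.py 0.404 -0.318 0.2 -13; python3 - <<'E'
from h import *
cm=robot.camera_model('wrist');im=robot.get_image('wrist')
np.save('cm_w9.npy',cm,allow_pickle=True)
cv2.imwrite('pics/w9.png',im)
E
```

```text
t 37.0 pos [0.44   0.3179 0.1647] yaw 117.7 tilt 0.18 axis [-0.003 -0.001 -1.   ] F [-0.3  0.7  0.1] w 85.4
shift now-frame [-13.65  -8.2   -0.87] | after turn [ 2.7  15.69 -0.88] | turn z units 21.79 j [-0.01  0.42 -0.9   1.92  0.4   0.99 -0.61]
tilt fix turn units xy [-0.03 -0.01]
```

View pics/w9.png

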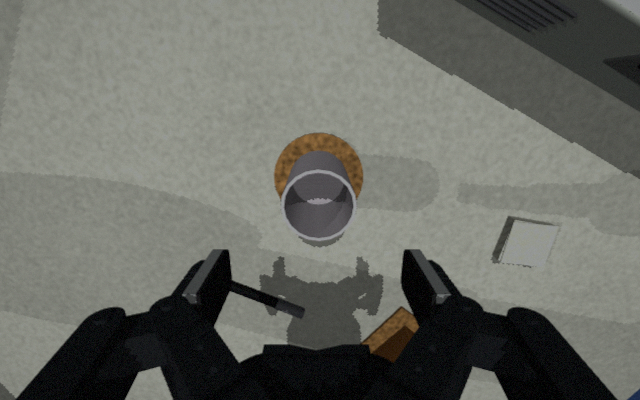

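```bash
python3 - <<'E'
from h import *
cm=np.load('cm_w9.npy',allow_pickle=True).item()
print(ray(cm,[(282,206),(357,206),(319,170),(319,243)],.089).round(4),ray(cm,[(275,176),(363,176),(319,132)],.004).round(4))
p=ray(cm,[(319,132),(319,133)],.004)[0];import numpy as np
M=R.from_rotvec(robot.get_state()['ee_rot']).as_matrix();print(p-.047*M[:,0])
E
```

```text
[[0.4166 0.3054 0.089 ]
 [0.4685 0.3327 0.089 ]
 [0.4287 0.3444 0.089 ]
 [0.4572 0.2905 0.089 ]] [[0.4008 0.2995 0.004 ]
 [0.4826 0.3425 0.004 ]
 [0.4205 0.3612 0.004 ]]
[0.44235023 0.31964878 0.0039435 ]
```

Pot is at (0.443,0.318) and the round pad at (0.442,0.320), so it is centred. Now the mouse, by a waypoint that stays outside the inner reach limit.

Call:
{"op": "drive_tool", "data": {
  "deltas": [
    [[0, 0, 0], [-0.4, -0.1, -0.5], 85],
    [[0, 0, 0], [-0.8, -0.3, -0.3], 85],
    [[0, 0, 0], [-1, -0.35, 0], 85],
    [[0, 0, 0], [-1, -0.4, 0], 85],
    [[0, 0, 0], [-1, -0.4, 0], 85],
    [[0, 0, 0], [-1, -0.4, 0], 85],
    [[0, 0, 0], [-1, -0.4, 0], 85],
    [[0, 0, 0], [-0.9, -0.4, 0], 85],
    [[0, 0, 0], [-0.8, -0.4, 0], 85],
    [[0, 0, 0], [-0.5, -0.3, 0], 85]
  ]
}}

```text
time_s: 38.3
position: [0.4772, -0.0493, 0.2094]
ee_rot: [1.612, 2.688, 0.014]
force: [-0.0, -0.7, 0.3]
width: 0.994
```

```bash
python3 go.py 0.404 -0.318 0.2 167
```

```text
t 38.3 pos [ 0.4772 -0.0493  0.2094] yaw 118.1 tilt 0.67 axis [ 0.011  0.003 -1.   ] F [-0.  -0.7  0.3] w 84.9
shift now-frame [-5.06 -4.78  0.19] | after turn [ 0.27 -6.96  0.23] | turn z units -8.15 j [ 0.74  0.21 -0.85  2.02  0.19  0.98  0.29]
tilt fix turn units xy [0.11 0.02]
```

Call:
{"op": "drive_tool", "data": {
  "deltas": [
    [[0.11, 0.02, -0.6], [-0.3, -0.3, 0], 85],
    [[0, 0, -1], [-0.55, -0.6, 0], 85],
    [[0, 0, -1], [-0.6, -0.75, 0], 85],
    [[0, 0, -1], [-0.5, -0.85, 0], 85],
    [[0, 0, -1], [-0.4, -0.9, 0], 85],
    [[0, 0, -1], [-0.35, -0.9, 0], 85],
    [[0, 0, -1], [-0.2, -0.8, 0], 85],
    [[0, 0, -1], [-0.1, -0.5, 0], 85],
    [[0, 0, -0.3], [0, -0.2, 0], 85],
    [[0, 0, 0], [0, 0, 0], 85]
  ]
}}

```text
time_s: 39.55
position: [0.4097, -0.3164, 0.2154]
ee_rot: [0.353, 3.117, -0.006]
force: [-0.2, 1.1, -0.2]
width: 0.996
```

```bash
python3 go.py 0.404 -0.318 0.003 167; python3 - <<'E'
from h import *
cm=robot.camera_model('wrist');im=robot.get_image('wrist')
np.save('cm_w10.npy',cm,allow_pickle=True)
cv2.imwrite('pics/w10.png',im)
print(proj(cm,[.404,-.3187,.018]))
E
```

```text
t 39.55 pos [ 0.4097 -0.3164  0.2154] yaw 167.1 tilt 0.36 axis [ 0.005 -0.004 -1.   ] F [-0.2  1.1 -0.2] w 85.1
shift now-frame [ 0.16 -0.06  5.31] | after turn [ 0.13 -0.07  5.31] | turn z units 0.01 j [ 1.24  0.27 -0.81  1.94  0.23  1.02  1.66]
tilt fix turn units xy [-0.03  0.05]
[[312.21104056 163.63417729]]
```

View pics/w10.png

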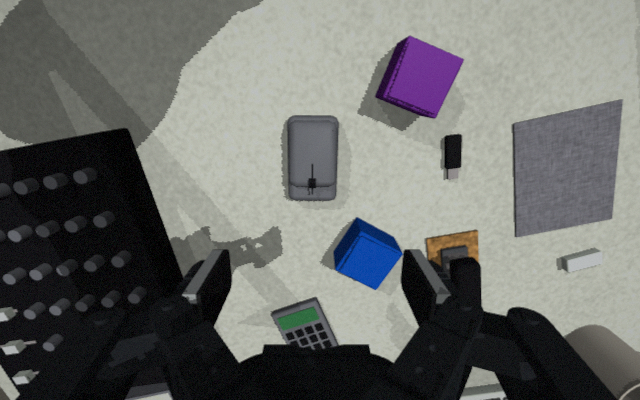

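```bash
python3 - <<'E'
from h import *
cm=np.load('cm_w10.npy',allow_pickle=True).item()
q=ray(cm,[(288,118),(338,118),(338,198),(289,198)],.018);print(q.round(4),q.mean(0));print(ray(cm,[(514,122),(622,101),(612,220),(517,236)],.003).mean(0))
E
```

```text
[[ 0.3478 -0.3331  0.018 ]
 [ 0.3602 -0.2791  0.018 ]
 [ 0.4521 -0.298   0.018 ]
 [ 0.4389 -0.3557  0.018 ]] [ 0.39976658 -0.31646738  0.018     ]
[ 0.48858262 -0.02017353  0.003     ]
```

Call:
{"op": "drive_tool", "data": {
  "deltas": [
    [[-0.03, 0.05, 0], [0.1, -0.06, 0.4], 85],
    [[0, 0, 0], [0.07, -0.05, 0.8], 85],
    [[0, 0, 0], [0, 0, 0.9], 85],
    [[0, 0, 0], [0, 0, 0.9], 85],
    [[0, 0, 0], [0, 0, 0.8], 85],
    [[0, 0, 0], [0, 0, 0.5], 85],
    [[0, 0, 0], [0, 0, 0.3], 85],
    [[0, 0, 0], [0, 0, 0.1], 85],
    [[0, 0, 0], [0, 0, 0], 85],
    [[0, 0, 0], [0, 0, 0], 85]
  ]
}}

```text
time_s: 40.85
position: [0.4013, -0.3138, 0.0187]
ee_rot: [-0.35, -3.121, -0.003]
force: [-0.3, -0.5, 0.6]
width: 0.997
```

```bash
python3 go.py 0.402 -0.319 0.003 167
```

```text
t 40.85 pos [ 0.4013 -0.3138  0.0187] yaw 167.2 tilt 0.14 axis [-0.001  0.002 -1.   ] F [-0.3 -0.5  0.6] w 85.1
shift now-frame [-0.05 -0.12  0.39] | after turn [-0.05 -0.12  0.39] | turn z units 0.03 j [ 1.07  0.55 -0.65  2.1   0.53  0.67  1.41]
tilt fix turn units xy [ 0.02 -0.02]
```

Call:
{"op": "drive_tool", "data": {
  "deltas": [
    [[0, 0, 0], [-0.04, -0.08, 0.15], 85],
    [[0, 0, 0], [-0.01, -0.04, 0.14], 85],
    [[0, 0, 0], [0, 0, 0.08], 85],
    [[0, 0, 0], [0, 0, 0], 85],
    [[0, 0, 0], [0, 0, 0], 68],
    [[0, 0, 0], [0, 0, 0], 55],
    [[0, 0, 0], [0, 0, 0], 50],
    [[0, 0, 0], [0, 0, 0], 50],
    [[0, 0, 0], [0, 0, 0], 50],
    [[0, 0, 0], [0, 0, 0], 50]
  ]
}}

```text
time_s: 42.1
position: [0.4026, -0.32, 0.0041]
ee_rot: [-0.351, -3.122, -0.001]
force: [0.4, 0.1, -0.5]
width: 0.673
```

```bash
python3 go.py 0.402 -0.319 0.003 167
```

```text
t 42.1 pos [ 0.4026 -0.32    0.0041] yaw 167.2 tilt 0.03 axis [-0.  0. -1.] F [ 0.4  0.1 -0.5] w 57.5
shift now-frame [0.02 0.02 0.03] | after turn [0.02 0.02 0.03] | turn z units 0.03 j [ 1.06  0.57 -0.63  2.09  0.56  0.64  1.4 ]
tilt fix turn units xy [ 0. -0.]
```

Call:
{"op": "drive_tool", "data": {
  "deltas": [
    [[0, 0, 0], [0, 0, -0.5], 50],
    [[0, 0, 0], [0, 0, -1], 50],
    [[0, 0, 0], [0, 0.3, -0.8], 50],
    [[0, 0, 0], [-0.05, 0.8, -0.2], 50],
    [[0, 0, 0], [-0.1, 1, 0], 50],
    [[0, 0, 0], [-0.1, 1, 0], 50],
    [[0, 0, 0], [-0.1, 1, 0], 50],
    [[0, 0, 0], [-0.1, 1, 0], 50],
    [[0, 0, 0], [-0.1, 1, 0], 50],
    [[0, 0, 0], [0, 0.6, 0], 50]
  ]
}}

```text
time_s: 43.35
position: [0.4871, -0.0571, 0.1195]
ee_rot: [0.354, 3.114, -0.005]
force: [-0.1, -1.5, -0.5]
width: 0.665
```

```bash
python3 go.py 0.489 -0.0235 0.007 167
```

```text
t 43.35 pos [ 0.4871 -0.0571  0.1195] yaw 167.0 tilt 0.44 axis [ 0.007 -0.004 -1.   ] F [-0.1 -1.5 -0.5] w 56.8
shift now-frame [0.16 0.84 2.81] | after turn [0.14 0.83 2.81] | turn z units 0.0 j [ 0.7   0.38 -0.84  2.08  0.39  0.83  0.97]
tilt fix turn units xy [-0.02  0.07]
```

Call:
{"op": "drive_tool", "data": {
  "deltas": [
    [[-0.02, 0.07, 0], [0.08, 0.35, 0], 50],
    [[0, 0, 0], [0.07, 0.3, 0.2], 50],
    [[0, 0, 0], [0, 0.1, 0.5], 50],
    [[0, 0, 0], [0, 0, 0.6], 50],
    [[0, 0, 0], [0, 0, 0.5], 50],
    [[0, 0, 0], [0, 0, 0.25], 50],
    [[0, 0, 0], [0, 0, 0], 50],
    [[0, 0, 0], [0, 0, 0], 50],
    [[0, 0, 0], [0, 0, 0], 50],
    [[0, 0, 0], [0, 0, 0], 50]
  ]
}}

```text
time_s: 44.6
position: [0.4894, -0.0266, 0.0422]
ee_rot: [0.356, 3.117, -0.004]
force: [0.2, -0.1, -1.2]
width: 0.665
```

```bash
python3 go.py 0.489 -0.0235 0.007 167; python3 - <<'E'
from h import *
im=robot.get_image('scene');crop(im,180,80,240,180,3,'s11.png')
cm=robot.camera_model('wrist');im=robot.get_image('wrist');np.save('cm_w11.npy',cm,allow_pickle=True);cv2.imwrite('pics/w11.png',im)
E
```

```text
t 44.6 pos [ 0.4894 -0.0266  0.0422] yaw 167.0 tilt 0.29 axis [ 0.004 -0.003 -1.   ] F [ 0.2 -0.1 -1.2] w 56.8
shift now-frame [0.03 0.08 0.88] | after turn [0.03 0.07 0.88] | turn z units -0.0 j [ 0.54  0.5  -0.75  2.13  0.54  0.7   0.78]
tilt fix turn units xy [-0.02  0.05]
```

View pics/s11.png

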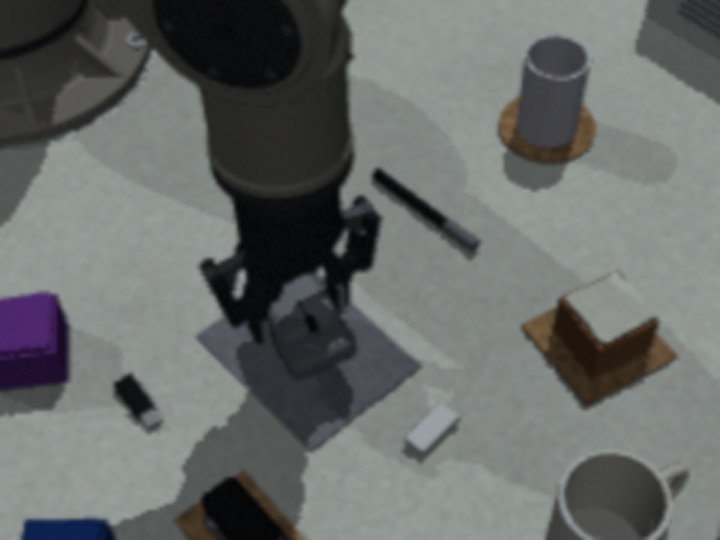

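View pics/w11.png

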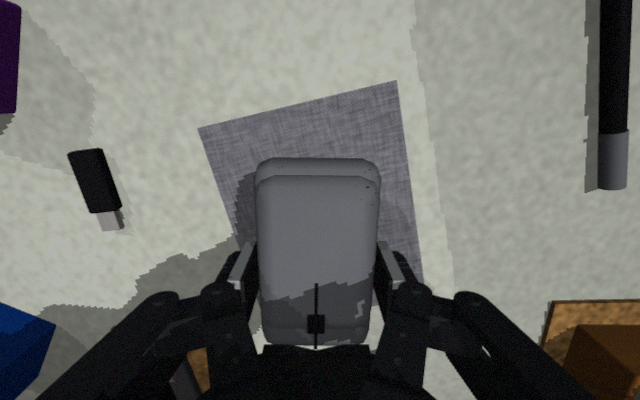

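```bash
python3 - <<'E'
from h import *
cm=np.load('cm_w11.npy',allow_pickle=True).item();s=robot.get_state();M=R.from_rotvec(s['ee_rot']).as_matrix()
for z in(.045,.056):print((M.T@(ray(cm,[(318,158)],z)[0]-s['position'])).round(4))
q=ray(cm,[(198,128),(397,80)],.003);print(q.round(4),q.mean(0)+[.075,0,0])
E
```

```text
[ 0.0525  0.0023 -0.0032]
[ 0.0547  0.0022 -0.0142]
[[ 0.4131 -0.0802  0.003 ]
 [ 0.4133  0.0397  0.003 ]] [ 0.48820882 -0.02026128  0.003     ]
```

Call:
{"op": "drive_tool", "data": {
  "deltas": [
    [[-0.02, 0.05, 0], [-0.03, 0.05, 0.2], 50],
    [[0, 0, 0], [-0.03, 0.03, 0.3], 50],
    [[0, 0, 0], [0, 0, 0.25], 50],
    [[0, 0, 0], [0, 0, 0.1], 50],
    [[0, 0, 0], [0, 0, 0], 50],
    [[0, 0, 0], [0, 0, 0], 50],
    [[0, 0, 0], [0, 0, 0], 50],
    [[0, 0, 0], [0, 0, 0], 50],
    [[0, 0, 0], [0, 0, 0], 50],
    [[0, 0, 0], [0, 0, 0], 50]
  ]
}}

```text
time_s: 45.95
position: [0.4929, -0.024, 0.0058]
ee_rot: [-0.356, -3.12, 0.004]
force: [-2.8, -1.4, 9.0]
width: 0.667
```

```bash
python3 go.py 0.492 -0.0235 0.007 167
```

```text
t 45.95 pos [ 0.4929 -0.024   0.0058] yaw 167.0 tilt 0.16 axis [-0.002 -0.002 -1.   ] F [-2.8 -1.4  9. ] w 56.9
shift now-frame [ 0.02  0.01 -0.03] | after turn [ 0.02  0.01 -0.03] | turn z units -0.0 j [ 0.49  0.57 -0.69  2.13  0.61  0.65  0.71]
tilt fix turn units xy [-0.03 -0.01]
```

Touched down (9 N). Release, lift and move back out of the view.

Call:
{"op": "drive_tool", "data": {
  "deltas": [
    [[0, 0, 0], [0, 0, -0.02], 50],
    [[0, 0, 0], [0, 0, 0], 60],
    [[0, 0, 0], [0, 0, 0], 70],
    [[0, 0, 0], [0, 0, 0], 85],
    [[0, 0, 0], [0, 0, 0], 85],
    [[0, 0, 0], [0, 0, 0], 85],
    [[0, 0, 0], [0, 0, -0.3], 85],
    [[0, 0, 0], [0, 0, -0.8], 85],
    [[0, 0, 0], [0, 0, -1], 85],
    [[0, 0, 0], [0, 0, -1], 85]
  ]
}}

```text
time_s: 47.2
position: [0.4912, -0.0226, 0.1332]
ee_rot: [-0.352, -3.115, 0.002]
force: [0.5, -0.8, 0.1]
width: 0.993
```

Call:
{"op": "drive_tool", "data": {
  "deltas": [
    [[0, 0, 0], [0, -0.4, -0.8], 85],
    [[0, 0, 0], [0, -0.8, -0.4], 85],
    [[0, 0, 0], [0, -1, 0], 85],
    [[0, 0, 0], [0, -1, 0], 85],
    [[0, 0, 0], [0, -1, 0], 85],
    [[0, 0, 0], [0, -1, 0], 85],
    [[0, 0, 0], [0, -1, 0], 85],
    [[0, 0, 0], [0, -0.7, 0], 85],
    [[0, 0, 0], [0, -0.3, 0], 85],
    [[0, 0, 0], [0, 0, 0], 85]
  ]
}}

```text
time_s: 48.45
position: [0.4274, -0.3092, 0.1948]
ee_rot: [0.344, 3.119, -0.007]
force: [0.7, 0.4, -0.2]
width: 0.996
```

```bash
python3 go.py 0.404 -0.318 0.2 167; python3 - <<'E'
from h import *
im=robot.get_image('top');cv2.imwrite('pics/t12.png',im);crop(im,140,90,270,190,2.9,'c12.png')
im=robot.get_image('scene');cv2.imwrite('pics/s12.png',im)
E
```

```text
t 48.45 pos [ 0.4274 -0.3092  0.1948] yaw 167.4 tilt 0.32 axis [ 0.003 -0.005 -1.   ] F [ 0.7  0.4 -0.2] w 85.1
shift now-frame [ 0.52 -0.34 -0.13] | after turn [ 0.52 -0.35 -0.13] | turn z units 0.07 j [ 1.17  0.31 -0.78  1.94  0.27  0.99  1.61]
tilt fix turn units xy [-0.04  0.04]
```

View pics/c12.png

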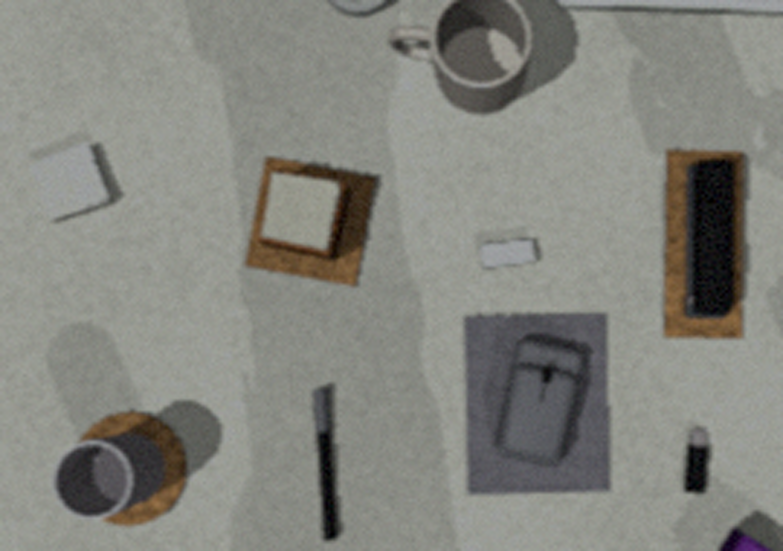

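View pics/s12.png

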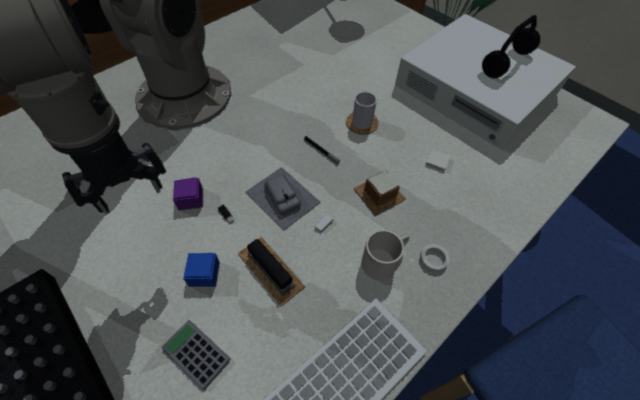

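Top view: all four things sit on their pads, and the pot's apparent offset looks like height parallax. I'll check the numbers.

```bash
python3 - <<'E'
from h import *
cm=robot.camera_model('top');k=2.9
up=lambda P:(np.array(P,float)+.5)/k-.5+[140,90]
def q(n,P,z):
    q=ray(cm,up(P),z)[:,:2];e=np.roll(q,-1,0)-q;print(n,q.mean(0).round(4),np.linalg.norm(e,axis=1).round(3),np.degrees(np.arctan2(e[:,1],e[:,0])).round(1))
q('pot',[(56,479),(95,440),(134,479),(95,518)],.089)
q('round',[(77,468),(131,411),(187,468),(131,525)],.004)
q('paper',[(269,173),(340,180),(329,249),(261,239)],.053)
q('sq',[(266,157),(379,175),(357,286),(246,265)],.004)
q('stap',[(689,160),(733,160),(731,317),(687,317)],.045)
q('long',[(667,149),(746,153),(742,338),(664,337)],.004)
q('mouse',[(517,336),(590,346),(567,465),(498,453)],.018)
q('mat',[(464,314),(606,312),(610,491),(469,494)],.003)
q('mugrim',[(434,42),(482,-6),(530,42),(482,90)],.09)
a=cv2.imread('pics/a_top.png')[70:130,270:330].astype(int);b=cv2.imread('pics/t12.png')[70:130,270:330].astype(int)
print('mug diff',abs(a-b).mean())
E
```

```text
pot [0.4432 0.3132] [0.04  0.041 0.04  0.041] [ -45.7 -136.3  134.2   43.6]
round [0.4431 0.3137] [0.064 0.066 0.065 0.065] [ -44.1 -136.8  134.6   42.1]
paper [0.6474 0.1641] [0.056 0.056 0.054 0.053] [-96.6 170.1  80.5  -7.7]
sq [0.6457 0.1621] [0.095 0.095 0.094 0.092] [-100.   167.9   78.1  -11.2]
stap [ 0.6202 -0.1644] [0.036 0.128 0.036 0.128] [-90.9 177.6  88.8  -2.3]
long [ 0.6201 -0.1689] [0.068 0.158 0.067 0.16 ] [-93.7 177.1  88.   -2.4]
mouse [ 0.4917 -0.0274] [0.061 0.1   0.058 0.098] [-99.  167.6  78.7 -10.5]
mat [ 0.489  -0.0235] [0.12  0.151 0.118 0.151] [-90.4 179.9  89.7   0.4]
mugrim [0.769  0.0173] [0.052 0.052 0.053 0.052] [ -45.6 -136.2  134.3   43.8]
mug diff 7.848518518518518
```

```bash
python3 -c "
from plant import robot
print(robot.get_state()['time_s']);print(robot.job_done())"
```

```text
48.55
the job is handed in; nothing more can be done
None
```

I moved the pot to the mat, the memo box to the square pad, the stapler to the long pad, the pot to the round pad and the mouse to the mat. I handed the job in at 48.55 s with the gripper clear of everything.

| Thing | Offset from pad centre (last top view) | Angle to pad |
|---|---|---|
| Pot on round pad | about 1 mm | – |
| Memo box on square pad | about 3 mm | 2–4° |
| Stapler on long pad | about 4.5 mm | under 1° |
| Mouse on mat | about 5 mm, wheel side up | – |

**Checks that disagreed:**
- The wrist camera read world y about 3–5 mm higher than the top camera. I allowed for that by comparing each thing with its pad in the same picture.
- The second grip on the pot read 58 mm instead of 60 mm. The pictures showed it gripped centrally, and it was set down centred.

The mug was never touched. It looked in place in the last pictures: its rim measured within about 6 mm of the rough reading taken early on. The picture difference around the mug was not zero, which I took to be moving shadow.

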